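# Label a carton at the ceramics packing bench

## Task

Clear the packing board: stand every piece of dark-glazed pottery that is on it upright in the wooden tray, setting it down rather than dropping it. Then tip the tall carton over onto the board by pushing its top, without lifting it, so that it lies on its back with its label up, and press the label down with the hand roller: square to the label, slowly and with firm, even pressure, roll from the label's foot end all the way to its top end and back to the foot end. Finish by hanging the roller upright in its stand again, and leave the other goods on the bench where they are.

Things in the scene. Friction and masses are not known exactly. Their poses are not given: they have to be found in the camera images.
- board: Plywood packing board with a grey mat, fixed to the bench, 240 mm (its x) by 300 mm (its y), 15 mm thick. Origin: centre of its underside; z up; y points roughly to the robot's left. The carton stands on the bench beside its -y edge (the robot's right); that 15 mm step blocks the carton's foot when the carton is pushed towards the board's +y.
- tray: Wooden tray, fixed to the bench, at the robot's left: inside 270 mm (its x) by 200 mm (its y), floor 5 mm thick, a low rim 12 mm high over the bench and 6 mm thick. Origin: centre of its underside; z up. Six pieces would fit, three along x by two along y, 85 to 90 mm apart.
- stand: Steel stand of the roller, fixed at the robot's right: base 156 x 70 x 8 mm and two upright end plates, 12 mm thick (x), 50 mm wide (y), flat tops 76 mm over the bench, inner faces at x = +-60 mm. The roller hangs between them, the ends of its cross bar lying on the plates' tops. Origin: centre of its underside; z up.
- roller: Hand roller, 360 g, 151 mm high; hangs upright in the stand at the start, origin then 18 mm over the stand's origin, within 7 mm of it sideways, axes parallel. Origin: underside of the drum at mid length; z up the handle; x along the drum's axis. Rubber drum 40 mm in diameter, 100 mm long, turns freely. Cheeks out to x = +-56 mm; steel cross bar 152 (x) x 30 (y) mm, 58 to 68 mm over the origin.
- roller_grip (a point): Middle of the roller's flat-sided wooden handle, on its axis, 118 mm over the roller's origin; same axes. The handle is 34 mm (x) by 26 mm (y) and 66 mm high (z); below it a thin neck 18 mm long down to the cross bar.
- drum (a joint): Turning angle (rad) of the roller's drum about the roller's x axis; unlimited; it only shows that the drum turns.
- carton: Closed cardboard carton of packing paper, 0.4 to 0.65 kg: 80 mm deep (its x), 110 mm wide (y), 210 mm tall (z). Origin: centre of its underside. At first it stands on the bench, its back (+x face) 5 to 10 mm from the board's edge, its front (-x, label side) facing away from the board. Pushed at the top of its front it tips over the edge onto its back; the front then lies 95 mm over the bench.
- label: Stiff white card label on the carton's front, 150 x 80 x 2 mm, rigid, centred on that face. Origin: centre of its underside, on the face; z points out of the face (up, once the carton lies on its back); x runs along its length to the carton's top: foot end x = -75 mm, top end x = +75 mm. A firm press of the roller is 8 to 25 N (under 5 N does nothing, over 40 N is too hard).
- flask: Dark-glazed sake flask, 0.24 kg, 120 mm high: body 60 mm in diameter up to 55 mm, round shoulder, straight neck 32 mm in diameter from 78 mm to 120 mm. Origin: centre of its underside. It may be absent.
- teacup: Dark-glazed straight-sided tea cup without handle, 0.18 kg, 60 mm in diameter, 75 mm high. Origin: centre of its underside. It may be absent.
- cup: Dark-glazed small sake cup, 0.08 kg, 52 mm in diameter (foot 38 mm), 46 mm high. Origin: centre of its underside. It may be absent.
- jar: Dark-glazed squat jar with a fixed knobbed lid, 0.19 kg, 62 mm in diameter up to 52 mm, 71 mm high over the knob. Origin: centre of its underside. It may be absent.
- dish: Dark-glazed small dish with steep sides, 0.11 kg, 62 mm in diameter (foot 46 mm), 36 mm high. Origin: centre of its underside. It may be absent.
- rice_bowl: Bystander: white bowl, 110 mm in diameter, 60 mm high; origin under its centre. Leave it alone.
- red_bowl: Bystander: dark bowl with a reddish rim, 100 mm in diameter, 55 mm high. Leave it alone.
- teapot: Bystander: green-glazed teapot with a hoop handle, 125 mm in diameter, 155 mm high. Leave it alone.
- plates: Bystander: stack of plates, 140 mm in diameter, 51 mm high. Leave it alone.
- tape_roll: Bystander: roll of packing tape lying flat, 90 mm in diameter, 48 mm high, near the robot. Leave it alone.
- knife: Bystander: closed box knife, 150 by 22 by 14 mm, near the robot. Leave it alone.
- small_box: Bystander: small carton 100 by 120 by 70 mm. Leave it alone.

How it is judged:
On the way, in this order (a step that is already met when the one before it is completed fails the run):
1. the board is cleared: all the pottery stands upright in the tray (x of flask in the frame of tray between -0.125 and 0.125 m and y of flask in the frame of tray between -0.09 and 0.09 m and z of each of flask, teacup, cup, jar, dish in the frame of tray below 0.012 m and angle between each of flask, teacup, cup, jar, dish's own z axis and vertical below 0.15 rad and linear speed of each of flask, teacup, cup, jar, dish below 0.05 m/s and x of teacup in the frame of tray between -0.125 and 0.125 m and y of teacup in the frame of tray between -0.09 and 0.09 m and x of cup in the frame of tray between -0.125 and 0.125 m and y of cup in the frame of tray between -0.09 and 0.09 m and x of jar in the frame of tray between -0.125 and 0.125 m and y of jar in the frame of tray between -0.09 and 0.09 m and x of dish in the frame of tray between -0.125 and 0.125 m and y of dish in the frame of tray between -0.09 and 0.09 m), for 0.2 s.
2. the carton lies on its back on the board, label up, at rest (angle between label's own z axis and vertical below 0.1 rad and x of label in the frame of board between -0.1 and 0.1 m and y of label in the frame of board between -0.13 and 0.06 m and z of label in the frame of board between 0.085 and 0.107 m and linear speed of carton below 0.03 m/s), for 0.2 s.
3. the roller rolls over the label's foot end with 5 to 40 N (x of roller in the frame of label between -0.09 and -0.045 m and y of roller in the frame of label between -0.02 and 0.02 m and angle between the x axis of roller and the y axis of label, either way round below 0.2 rad and contact force between roller and label between 5 and 40 N and (velocity of joint drum above 0.4 rad/s or velocity of joint drum below -0.4 rad/s)), for 0.2 s.
4. the roller rolls over the label's middle with 5 to 40 N (x of roller in the frame of label between -0.02 and 0.02 m and y of roller in the frame of label between -0.02 and 0.02 m and angle between the x axis of roller and the y axis of label, either way round below 0.2 rad and contact force between roller and label between 5 and 40 N and (velocity of joint drum above 0.4 rad/s or velocity of joint drum below -0.4 rad/s)), for 0.2 s.
5. the roller rolls over the label's top end with 5 to 40 N (x of roller in the frame of label between 0.045 and 0.09 m and y of roller in the frame of label between -0.02 and 0.02 m and angle between the x axis of roller and the y axis of label, either way round below 0.2 rad and contact force between roller and label between 5 and 40 N and (velocity of joint drum above 0.4 rad/s or velocity of joint drum below -0.4 rad/s)), for 0.2 s.
6. the roller rolls back over the label's middle with 5 to 40 N (all of step 4), for 0.2 s.
7. the roller rolls over the label's foot end again with 5 to 40 N (all of step 3), for 0.2 s.
At the end, for the whole second after the job is handed in: All pottery present stands upright (0.15 rad) on the tray floor, centres within 125 (x) and 90 (y) mm of its middle; the carton lies at rest on its back on the board, label up (0.1 rad); the roller hangs upright (0.1 rad) in its stand, within 12 mm along and 20 mm across of the middle (all of step 1 and all of step 2 and x of roller in the frame of stand between -0.012 and 0.012 m and y of roller in the frame of stand between -0.02 and 0.02 m and z of roller in the frame of stand between 0.013 and 0.024 m and angle between roller's own z axis and vertical below 0.1 rad and linear speed of roller below 0.03 m/s); the robot touches nothing.
It fails at once if a piece of pottery is let go more than 35 mm above the tray's floor, over the tray ((x of flask in the frame of tray between -0.135 and 0.135 m and y of flask in the frame of tray between -0.1 and 0.1 m and z of flask in the frame of tray above 0.04 m and contact force between the fingers and flask below 0.02 N) or (x of teacup in the frame of tray between -0.135 and 0.135 m and y of teacup in the frame of tray between -0.1 and 0.1 m and z of teacup in the frame of tray above 0.04 m and contact force between the fingers and teacup below 0.02 N) or (x of cup in the frame of tray between -0.135 and 0.135 m and y of cup in the frame of tray between -0.1 and 0.1 m and z of cup in the frame of tray above 0.04 m and contact force between the fingers and cup below 0.02 N) or (x of jar in the frame of tray between -0.135 and 0.135 m and y of jar in the frame of tray between -0.1 and 0.1 m and z of jar in the frame of tray above 0.04 m and contact force between the fingers and jar below 0.02 N) or (x of dish in the frame of tray between -0.135 and 0.135 m and y of dish in the frame of tray between -0.1 and 0.1 m and z of dish in the frame of tray above 0.04 m and contact force between the fingers and dish below 0.02 N)).
It fails at once if the carton is lifted instead of tipped (its underside's centre over 85 mm high) (height (world z) of carton above 0.085 m).
It fails at once if the label is pressed with more than 60 N (contact force between roller and label above 60 N).
It fails at once if a bystander is pushed more than 40 mm or knocked over (distance of any of rice_bowl, red_bowl, teapot, plates, tape_roll, knife, small_box from where it was at the start of the episode above 0.04 m or angle between any of rice_bowl, red_bowl, teapot, plates, tape_roll, knife, small_box's own z axis and vertical above 0.5 rad).
Of flask, teacup, cup, jar, dish only 3 to 5 are there at a start; the rules pass over those that are not, and their reading is None.
At some moment in a run one of teacup, cup, jar, dish may be knocked a few centimetres aside while the robot is not near it.
It also fails if it takes over 210 s, if anything falls off the work surface, if the arm or the gripper's body presses on something with over 40 N, if the wrist force passes 120 N, or if a joint passes its speed limit or range.

## Robot

A 7-joint arm with a two-finger parallel gripper is mounted at the origin on the work surface. World frame = base frame: x ahead of the robot, y to its left, z up, the work surface at z = 0. Lengths are in m, angles in rad, forces in N, time in s.
With the tool pointing down it reaches from about 0.425 to 0.925 m from the base axis. Payload 6.8 kg.
Tool frame: the origin (TCP) lies at the very end of the fingers, on their centre line; the grasp point (between the pads) lies 19 mm behind it; x points along the fingers, y is the direction in which the jaws open and shut, and the axes are right-handed (so a half turn about x gives the same grasp; the last joint's range is limited). The gripper opens to 85 mm and grips with 20 to 120 N. Pads are 22 mm wide; open, the fingers measure 114 mm over their backs; the gripper's body (76 mm by 85 mm) begins 54 mm behind the grasp point. The pads swing forward as they close: fully open they stand 13 mm farther back than shut.
Start: joints at [-1.307, 0.477, 0.022, 1.555, -0.011, 1.109, -0.083], TCP at [0.245, 0.629, 0.231] pointing down, gripper open.
Joint ranges: [-2.96, 2.96], [-0.34, 2.1], [-1.41, 1.46], [0.24, 2.44], [-1.37, 4.51], [0.17, 1.92], [-2.96, 2.96]. Speed limits (rad/s): [2.39, 2.39, 3.14, 3.14, 3.14, 3.14, 3.14].

## Interface

Orientations are given as [roll, pitch, yaw] about the fixed x, y, z axes, in that order (R = Rz(yaw) Ry(pitch) Rx(roll)).
In Python, from plant import * gives the robot as it stands. The module is installed in compiled form; this text tells all that it offers.
- The arm moves only by the shell command python3 -m jog 'ROWS' [FORCE]. ROWS is JSON, a list of rows, each an object of numbers: "x", "y", "z": the shift along the tool's x, y, z in mm; "turn": the turn about the tool's x in degrees; "hand": the gripper's target within -1 to 1 (shut at 1, half-way at 0, fully open at -1). A call has 1 to 20 rows; each row is the pose to reach, as a shift and turn from the pose commanded when the call began, along the tool's axes at that moment; what a row does not reach only later rows make up. A row lasts 1/12 s, in which the tool goes at most 41.7 mm and 7.16 degrees, less where a joint would pass 70% of its speed; a pose out of reach is approached as far as the arm can. A call with a gripper value outside its range is refused whole. The fingers move at their own pace and stop on an object; FORCE is the grip in N (left out, the last holds). Time passes only in rows, so rows that repeat a pose let the fingers close. It gives the time, the measured TCP pose, the force and the opening at its end, in the units of the state.
- observe(): the state, without advancing time (a new reading comes with each control period).
- grab_frame(name): name is "side" or "top"; returns a dict with "pixels" (400x640x3 uint8, red, green, blue), "mtx" (3x3 intrinsics, pixels), "k1" (the pictures are not rectified: a ray, as slopes to the right and down, at radius r is drawn at 1 + k1 r^2 times it, then the intrinsics apply), "position" and "attitude" of the camera in the world. Camera axes: x right, y down, z forward; pixel columns grow to the right and rows downward; lengths in m; the calibration is good to about 2 mm. A picture is of the moment at which its call begins. There is no depth.
- hand_in(): hands the job in, once; it reports no verdict.
The state is a dict: "time_s": time; "q": joint angles; "qvel": joint speeds; "tau": joint torques, N m; "tool_pos": TCP position; "ee_rot": TCP orientation; "contact_force": force on the tool from outside, world axes, zero at the start; "moment": the same for the moment, N m; "grip_width": finger opening in m.
Only numpy, scipy, OpenCV 4.12 (cv2) and the standard library are available. Lean on these libraries where they do the work, as an engineer would, in place of code of your own. Each camera call takes 0.05 s, during which the arm holds its last target. There are 200 camera calls.

## Working session

There is one attempt and no reset: what is moved stays moved. The work goes in short steps, Python scripts to look and compute and a shell command to move; the robot and the scene stay as the last step left them, time stands still between calls to the robot, and variables do not carry over. Pictures are saved under pics/ and viewed, about 12 in all and at most 16, crops included, and the job is handed in when it is done.

```bash
mkdir -p pics; cat > h.py <<'E'
from plant import *
import numpy as np, cv2
from scipy.spatial.transform import Rotation as R
def rot(a):
    a=np.array(a,float)
    return a if a.shape==(3,3) else (R.from_quat(a).as_matrix() if a.size==4 else R.from_euler('xyz',a).as_matrix())
def grab(n,fn):
    f=grab_frame(n); np.save(f'pics/{fn}.npy',f,allow_pickle=True)
    cv2.imwrite(f'pics/{fn}.png',f['pixels'][:,:,::-1]); return f
def load(fn): return np.load(f'pics/{fn}.npy',allow_pickle=True).item()
def ray(f,u,v):
    K=np.array(f['mtx']); x=(u-K[0,2])/K[0,0]; y=(v-K[1,2])/K[1,1]
    a,b=x,y
    for _ in range(20):
        s=1+f['k1']*(a*a+b*b); a,b=x/s,y/s
    return np.array(f['position']),rot(f['attitude'])@np.array([a,b,1])
def onz(f,u,v,z):
    p,d=ray(f,u,v); return p+d*(z-p[2])/d[2]
def proj(f,P):
    c=rot(f['attitude']).T@(np.array(P)-f['position']); a,b=c[0]/c[2],c[1]/c[2]
    s=1+f['k1']*(a*a+b*b); K=f['mtx']; return np.array([K[0][0]*a*s+K[0][2],K[1][1]*b*s+K[1][2]])
def tri(f1,p1,f2,p2):
    A=[];b=[]
    o1,d1=ray(f1,*p1);o2,d2=ray(f2,*p2)
    t=np.linalg.lstsq(np.stack([d1,-d2],1),o2-o1,rcond=None)[0]
    a=o1+t[0]*d1;c=o2+t[1]*d2; return (a+c)/2,np.linalg.norm(a-c)
E
python3 - <<'E'
from h import *
for n in('side','top'):
    f=grab(n,n+'0'); print(n,{k:f[k] for k in f if k!='pixels'})
print(observe())
E
```

```text
side {'mtx': array([[374.74903929,   0.        , 314.83269653],
       [  0.        , 374.74903929, 199.28538503],
       [  0.        ,   0.        ,   1.        ]]), 'k1': 0.03103872027991256, 'position': array([ 0.31142668, -0.66361503,  0.80816421]), 'attitude': array([-2.35928318, -0.0201431 , -0.35203585])}
top {'mtx': array([[422.49923002,   0.        , 322.33117095],
       [  0.        , 422.49923002, 200.32256841],
       [  0.        ,   0.        ,   1.        ]]), 'k1': 0.005706869664789761, 'position': array([ 0.45714459, -0.02456373,  1.13825871]), 'attitude': array([-3.02333380e+00, -1.64543806e-03, -1.57452543e+00])}
{'time_s': 0.1, 'q': array([-1.30708564,  0.47773317,  0.02234223,  1.55634163, -0.01152473,
        1.10929278, -0.08308146]), 'qvel': array([-0.00068687, -0.00180398,  0.00161858, -0.00265248, -0.00028377,
        0.00029986,  0.0002823 ]), 'tau': array([ 4.18531694e-03, -5.97760391e+01,  1.61370814e+00, -2.81953222e+01,
        1.28370340e-02,  5.16334185e-03, -1.54396645e-05]), 'tool_pos': array([0.24504036, 0.62838443, 0.230417  ]), 'ee_rot': array([-1.51138984,  1.56914919, -1.8831725 ]), 'contact_force': array([-0.31335108,  0.03337939,  0.11724292]), 'moment': array([-0.01371167, -0.00945421,  0.02974734]), 'grip_width': 0.08548640132611111}
```

View pics/top0.png

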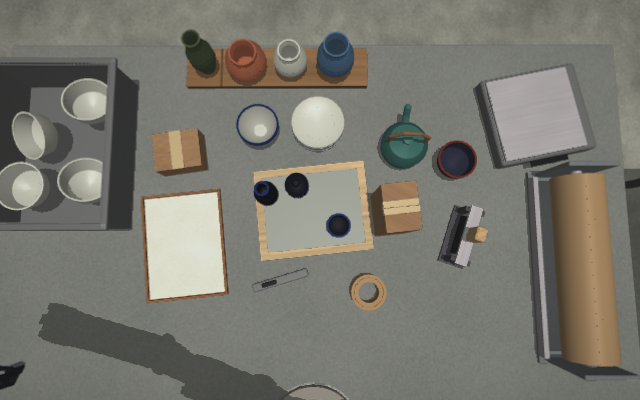

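View pics/side0.png

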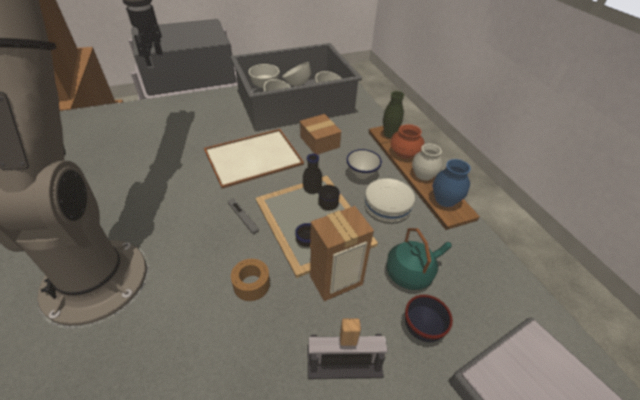

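The top view shows the board centred near (313,211), with the flask at (265,192), a dark piece at (296,185) and an open one at (338,225). The tray is at (185,245), the carton at (401,207) and the stand with roller at (463,236). The side view agrees. Next, a zoomed crop of the pottery and the measurements.

```bash
python3 - <<'E'
from h import *
t=load('top0');s=load('side0')
a=cv2.resize(t['pixels'][150:270,235:435],None,fx=4,fy=4,interpolation=cv2.INTER_CUBIC)[:,:]
b=cv2.resize(s['pixels'][145:265,250:390],None,fx=4,fy=4,interpolation=cv2.INTER_CUBIC)
a=cv2.resize(a,(480,288)); b=cv2.resize(b,(336,288))
im=np.hstack([a[:,:460],b]); cv2.imwrite('pics/crop0.png',im[:,:800,::-1])
# tray/board corners
def quad(f,lo,hi,box,z,name):
    h=cv2.cvtColor(f['pixels'],cv2.COLOR_RGB2HSV); m=cv2.inRange(h,lo,hi); k=np.zeros_like(m);x0,y0,x1,y1=box;k[y0:y1,x0:x1]=m[y0:y1,x0:x1]
    k=cv2.morphologyEx(k,cv2.MORPH_OPEN,np.ones((2,2)))
    c=max(cv2.findContours(k,0,2)[0],key=lambda c:cv2.contourArea(cv2.convexHull(c)))
    r=cv2.boxPoints(cv2.minAreaRect(c)); P=np.array([onz(f,u,v,z)[:2] for u,v in r]); 
    e=P[1]-P[0],P[2]-P[1]
    print(name,np.round(r).tolist(),'centre',P.mean(0).round(4),'sides',[round(np.linalg.norm(x),4) for x in e],'ang',[round(np.degrees(np.arctan2(x[1],x[0])),1) for x in e])
quad(t,(5,60,60),(25,255,255),(130,180,235,310),.012,'tray top')
quad(t,(8,40,120),(28,255,255),(245,155,376,268),.015,'board top')
quad(t,(5,60,60),(28,255,255),(378,170,430,240),.21,'carton top')
quad(t,(5,60,60),(28,255,255),(465,222,490,245),.169,'handle')
# dark pots
for f,boxes in((t,[(250,172,283,210),(283,165,312,203),(322,208,355,242)]),(s,[(298,148,326,196),(316,182,345,212),(290,220,320,248)])):
    h=cv2.cvtColor(f['pixels'],cv2.COLOR_RGB2HSV)
    for x0,y0,x1,y1 in boxes:
        m=(h[...,2]<75).astype(np.uint8); k=np.zeros_like(m);k[y0:y1,x0:x1]=m[y0:y1,x0:x1]
        c=max(cv2.findContours(k,0,2)[0],key=cv2.contourArea); print(cv2.boundingRect(c),[np.round(v,1) for v in cv2.minEnclosingCircle(c)])
E
```

```text
tray top [[139.0, 196.0], [220.0, 189.0], [229.0, 297.0], [147.0, 304.0]] centre [0.4713 0.3404] sides [np.float64(0.2193), np.float64(0.2864)] ang [np.float64(-85.7), np.float64(-174.2)]
board top [[252.0, 172.0], [365.0, 160.0], [375.0, 250.0], [261.0, 262.0]] centre [ 0.5636 -0.0027] sides [np.float64(0.3076), np.float64(0.2417)] ang [np.float64(-84.2), np.float64(-175.1)]
carton top [[374.0, 185.0], [418.0, 181.0], [423.0, 232.0], [379.0, 236.0]] centre [ 0.5487 -0.1945] sides [np.float64(0.0984), np.float64(0.1137)] ang [np.float64(-84.4), np.float64(-176.1)]
handle [[467.0, 228.0], [488.0, 228.0], [488.0, 243.0], [467.0, 243.0]] centre [ 0.4901 -0.3812] sides [np.float64(0.0481), np.float64(0.0342)] ang [np.float64(-90.2), np.float64(177.1)]
(254, 181, 24, 25) [array([265.9, 193.1]), np.float64(12.2)]
(285, 173, 24, 25) [array([296.5, 185. ]), np.float64(12.5)]
(329, 215, 20, 21) [array([338.4, 225. ]), np.float64(10.3)]
(303, 154, 23, 42) [array([317.3, 174.9]), np.float64(21.5)]
(316, 182, 23, 28) [array([326. , 194.5]), np.float64(16.0)]
(296, 224, 16, 23) [array([306., 235.]), np.float64(11.7)]
```

View pics/crop0.png

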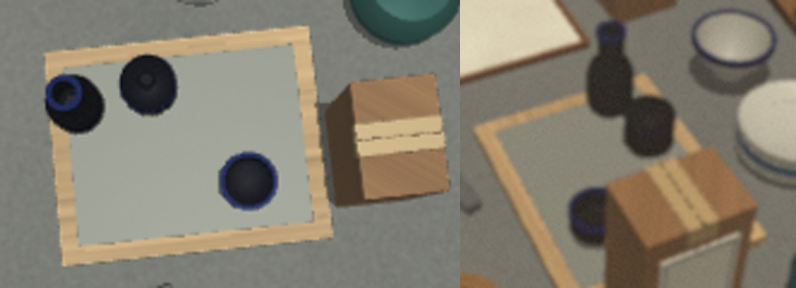

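The crop shows three pieces: flask with its mouth at crop (65,92), knobbed jar at (147,80), and an open dish about 62 mm across at (248,181). I'll triangulate them now.

```bash
python3 - <<'E'
from h import *
t=load('top0');s=load('side0')
T=lambda x,y:(x/2.4+235-.3,y/2.4+150-.3)
S=lambda x,y:((x-460)/2.4+250-.3,y/2.4+145-.3)
for n,a,b in(('flask mouth',T(65,92),S(609,33)),('jar knob',T(147,79),S(649,103)),('dish rim',T(248.5,181),S(594,203)),('carton far-left',T(352,82),S(715,150)),('carton back-near',T(363,200),S(606,187)),('carton fr far',T(440,74),S(756,207)),('carton fr near',T(450,190),S(640,245))):
    p,e=tri(t,a,s,b); print(n,p.round(4),'gap',round(e,4))
for n,a,z in(('flask foot-ish',(265.9,193.1),.045),('dish z.051',T(248.5,181),.051),('jar z.086 knob',T(147,79),.086),('jar body .067',T(148.5,85),.067)): print(n,onz(t,*a,z).round(4))
for n,a in zip('carton',[T(352,82),T(440,74),T(450,190),T(363,200)]): print(onz(t,*a,.21).round(4))
im=np.hstack([cv2.resize(t['pixels'][195:275,430:500],None,fx=5,fy=5,interpolation=cv2.INTER_CUBIC),cv2.resize(s['pixels'][305:385,295:397],None,fx=4.4,fy=5,interpolation=cv2.INTER_CUBIC)])
cv2.imwrite('pics/crop1.png',im[:,:800,::-1]); print(im.shape)
E
```

```text
flask mouth [0.6057 0.1192 0.1321] gap 0.0027
jar knob [0.6273 0.04   0.0818] gap 0.0015
dish rim [ 0.5211 -0.0671  0.061 ] gap 0.0005
carton far-left [ 0.6057 -0.1589  0.2061] gap 0.0027
carton back-near [ 0.496  -0.1669  0.204 ] gap 0.0021
carton fr far [ 0.6098 -0.2386  0.2129] gap 0.0016
carton fr near [ 0.5014 -0.2442  0.2129] gap 0.0042
flask foot-ish [0.6065 0.1204 0.045 ]
dish z.051 [ 0.5219 -0.0675  0.051 ]
jar z.086 knob [0.6273 0.0396 0.086 ]
jar body .067 [0.6239 0.0391 0.067 ]
[ 0.6038 -0.1579  0.21  ]
[ 0.611  -0.2396  0.21  ]
[ 0.5036 -0.2455  0.21  ]
[ 0.4947 -0.1657  0.21  ]
(400, 799, 3)
```

View pics/crop1.png

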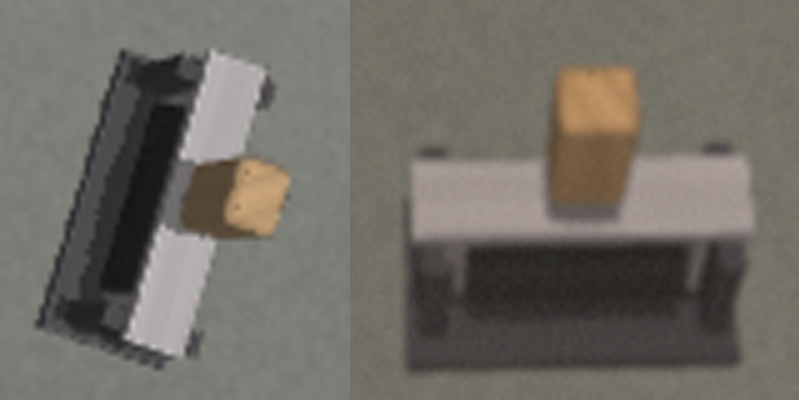

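Handle top at crop (258,200) left and (597,100) right; cross bar ends at (240,60) and (155,348) left, so the roller is yawed about -16°. Now the stand pose, and a helper that turns world targets into tool shifts.

```bash
cat >> h.py <<'E'
def to(P,yaw=None):
    """shift in tool axes (mm) from measured pose to world P; turn (deg) to bring jaw (tool y) to world yaw mod 180"""
    o=observe(); M=rot(o['ee_rot']); d=M.T@(np.array(P)-o['tool_pos'])*1000
    y=np.degrees(np.arctan2(M[1,1],M[0,1])); r=''
    if yaw is not None:
        a=(yaw-y+90)%180-90; r=f' turn {-a*np.sign(-M[2,0]):.1f}'   # tool x down: +turn = -world yaw
    print(f't={o["time_s"]:.1f} at',o['tool_pos'].round(4),f'jaw yaw {y:.1f} tilt {np.degrees(np.arccos(-M[2,0])):.2f} -> shift',d.round(1),r)
E
python3 - <<'E'
from h import *
t=load('top0');s=load('side0')
T=lambda x,y:(x/5+430-.4,y/5+195-.4)
S=lambda x,y:((x-350)/4.4+295-.4,y/5+305-.4)
bar=np.array([onz(t,*T(*p),.086) for p in((213,52),(268,68),(182,357),(127,340))]); print('bar',bar.mean(0).round(4),[np.linalg.norm(bar[i]-bar[(i+1)%4]).round(4) for i in range(4)])
d=bar[0]+bar[1]-bar[2]-bar[3]; print('yaw',np.degrees(np.arctan2(d[1],d[0])))
h=np.array([onz(t,*T(*p),.169) for p in((239,158),(291,175),(275,238),(224,226))]);print('handle top',h.mean(0).round(4),[np.linalg.norm(h[i]-h[(i+1)%4]).round(4) for i in range(4)])
print('tri handle',tri(t,T(257,199),s,S(597,100)))
b=np.array([onz(t,*T(*p),.008) for p in((122,52),(40,325))]);print('base y- long edge',b.round(4))
M=rot(observe()['ee_rot']);print(M.round(3))
for n,p,y in(('flask',(.6062,.1195,.25),95),('above',(.6062,.1195,.25),95)): to(p,y)
E
```

```text
bar [ 0.4936 -0.3911  0.086 ] [np.float64(0.0283), np.float64(0.1511), np.float64(0.028), np.float64(0.1507)]
yaw -18.99118959351448
handle top [ 0.4924 -0.3894  0.169 ] [np.float64(0.0247), np.float64(0.03), np.float64(0.0237), np.float64(0.0321)]
tri handle (array([ 0.49361393, -0.3906167 ,  0.16649077]), np.float64(0.002141319547896866))
base y- long edge [[ 0.5775 -0.3811  0.008 ]
 [ 0.4322 -0.3317  0.008 ]]
[[-0.001  0.363  0.932]
 [-0.002  0.932 -0.363]
 [-1.    -0.002  0.   ]]
t=0.1 at [0.245  0.6284 0.2304] jaw yaw 68.7 tilt 0.09 -> shift [ -19.  -342.9  521.4]  turn -26.3
t=0.1 at [0.245  0.6284 0.2304] jaw yaw 68.7 tilt 0.09 -> shift [ -19.  -342.9  521.4]  turn -26.3
```

```bash
python3 -m jog '[{"x":50,"y":-343,"z":521,"turn":-26,"hand":-1},{"x":50,"y":-343,"z":521,"turn":-26,"hand":-1},{"x":50,"y":-343,"z":521,"turn":-26,"hand":-1},{"x":50,"y":-343,"z":521,"turn":-26,"hand":-1},{"x":50,"y":-343,"z":521,"turn":-26,"hand":-1},{"x":50,"y":-343,"z":521,"turn":-26,"hand":-1},{"x":50,"y":-343,"z":521,"turn":-26,"hand":-1},{"x":50,"y":-343,"z":521,"turn":-26,"hand":-1},{"x":50,"y":-343,"z":521,"turn":-26,"hand":-1},{"x":50,"y":-343,"z":521,"turn":-26,"hand":-1},{"x":50,"y":-343,"z":521,"turn":-26,"hand":-1},{"x":50,"y":-343,"z":521,"turn":-26,"hand":-1},{"x":50,"y":-343,"z":521,"turn":-26,"hand":-1},{"x":50,"y":-343,"z":521,"turn":-26,"hand":-1},{"x":50,"y":-343,"z":521,"turn":-26,"hand":-1},{"x":50,"y":-343,"z":521,"turn":-26,"hand":-1},{"x":50,"y":-343,"z":521,"turn":-26,"hand":-1},{"x":50,"y":-343,"z":521,"turn":-26,"hand":-1},{"x":50,"y":-343,"z":521,"turn":-26,"hand":-1}]' 60; python3 -c "
from h import *
to((.6062,.1195,.092),95)"
```

```text
time_s: 1.68
tool_pos: [0.6051, 0.1218, 0.181]
ee_rot: [2.388, 1.57, 2.473]
contact_force: [-0.7, -0.2, 0.3]
grip_width: 0.085
t=1.7 at [0.6051 0.1218 0.181 ] jaw yaw 94.8 tilt 0.07 -> shift [89.  -2.5  1. ]  turn -0.2
```

```bash
python3 -m jog '[{"x":40,"y":-2,"z":1,"hand":-1},{"x":70,"y":-2,"z":1,"hand":-1},{"x":89,"y":-2,"z":1,"hand":-1},{"x":89,"y":-2,"z":1,"hand":-1},{"x":89,"y":-2,"z":1,"hand":1},{"x":89,"y":-2,"z":1,"hand":1},{"x":89,"y":-2,"z":1,"hand":1},{"x":89,"y":-2,"z":1,"hand":1},{"x":89,"y":-2,"z":1,"hand":1},{"x":89,"y":-2,"z":1,"hand":1},{"x":89,"y":-2,"z":1,"hand":1},{"x":89,"y":-2,"z":1,"hand":1},{"x":70,"y":-2,"z":1,"hand":1},{"x":40,"y":-2,"z":1,"hand":1},{"x":10,"y":-2,"z":1,"hand":1},{"x":10,"y":-2,"z":1,"hand":1}]' 60; python3 -c "
from h import *
to((.556,.348,.170),95)"
```

```text
t=1.7 at [0.6051 0.1218 0.181 ] jaw yaw 94.8 tilt 0.07 -> shift [ 11.3 229.5 -29.9]  turn -0.2invalid input
```

```bash
python3 -m jog '[{"x":40,"y":-2,"z":1,"turn":0,"hand":-1},{"x":70,"y":-2,"z":1,"turn":0,"hand":-1},{"x":89,"y":-2,"z":1,"turn":0,"hand":-1},{"x":89,"y":-2,"z":1,"turn":0,"hand":-1}]' 60; python3 -c "
from h import *
to((.6062,.1195,.092),95)"
```

```text
time_s: 2.02
tool_pos: [0.6032, 0.1196, 0.0881]
ee_rot: [-3.056, 1.563, -2.971]
contact_force: [0.4, -0.1, 0.2]
grip_width: 0.0854
t=2.0 at [0.6032 0.1196 0.0881] jaw yaw 94.9 tilt 0.45 -> shift [-3.9 -0.3  3. ]  turn -0.1
```

All five keys are needed in each row. Closing now.

```bash
python3 -m jog '[{"x":-3,"y":0,"z":2,"turn":0,"hand":-1},{"x":-3,"y":0,"z":2,"turn":0,"hand":1},{"x":-3,"y":0,"z":2,"turn":0,"hand":1},{"x":-3,"y":0,"z":2,"turn":0,"hand":1},{"x":-3,"y":0,"z":2,"turn":0,"hand":1},{"x":-3,"y":0,"z":2,"turn":0,"hand":1},{"x":-3,"y":0,"z":2,"turn":0,"hand":1},{"x":-3,"y":0,"z":2,"turn":0,"hand":1},{"x":-20,"y":0,"z":2,"turn":0,"hand":1},{"x":-50,"y":0,"z":2,"turn":0,"hand":1},{"x":-80,"y":0,"z":2,"turn":0,"hand":1},{"x":-80,"y":0,"z":2,"turn":0,"hand":1}]' 60; python3 -c "
from h import *
to((.556,.348,.170),95)"
```

```text
time_s: 3.02
tool_pos: [0.6123, 0.1187, 0.1778]
ee_rot: [0.192, 1.562, 0.273]
contact_force: [1.1, 0.8, -0.9]
grip_width: 0.0308
t=3.0 at [0.6123 0.1187 0.1778] jaw yaw 94.7 tilt 0.49 -> shift [  7.9 233.1 -37.5]  turn -0.3
```

```bash
python3 -m jog '[{"x":0,"y":20,"z":-3,"turn":0,"hand":1},{"x":0,"y":50,"z":-9,"turn":0,"hand":1},{"x":0,"y":80,"z":-14,"turn":0,"hand":1},{"x":0,"y":110,"z":-19,"turn":0,"hand":1},{"x":0,"y":140,"z":-24,"turn":0,"hand":1},{"x":0,"y":170,"z":-29,"turn":0,"hand":1},{"x":0,"y":200,"z":-33,"turn":0,"hand":1},{"x":0,"y":220,"z":-36,"turn":0,"hand":1},{"x":0,"y":233,"z":-38,"turn":0,"hand":1},{"x":0,"y":233,"z":-38,"turn":0,"hand":1},{"x":0,"y":233,"z":-38,"turn":0,"hand":1}]' 60; python3 -c "
from h import *
to((.556,.348,.082),95)
grab('side','side1')
print(observe()['contact_force'])"
```

```text
time_s: 3.93
tool_pos: [0.5519, 0.3468, 0.1714]
ee_rot: [-2.22, 1.569, -2.137]
contact_force: [0.4, -1.3, -2.5]
grip_width: 0.0308
t=3.9 at [0.5519 0.3468 0.1714] jaw yaw 94.7 tilt 0.10 -> shift [89.4  1.   4.3]  turn -0.3
[-0.09759255 -0.08556926 -3.67603306]
```

View pics/side1.png

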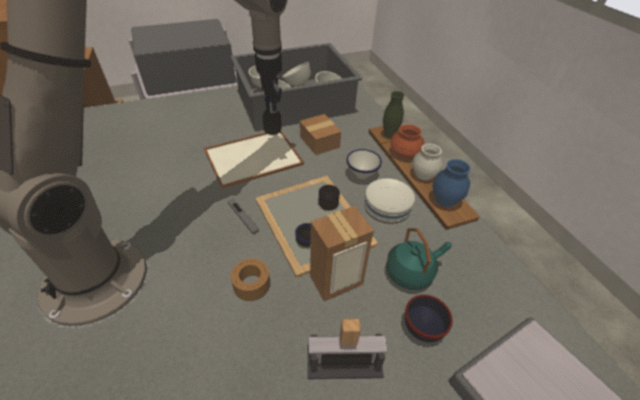

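The flask hangs from the hand over the tray at (272,120); jar (329,197) and dish (306,235) haven't moved. Lowering.

```bash
python3 -m jog '[{"x":25,"y":1,"z":4,"turn":0,"hand":1},{"x":50,"y":1,"z":4,"turn":0,"hand":1},{"x":70,"y":1,"z":4,"turn":0,"hand":1},{"x":80,"y":1,"z":4,"turn":0,"hand":1},{"x":84,"y":1,"z":4,"turn":0,"hand":1},{"x":86,"y":1,"z":4,"turn":0,"hand":1},{"x":88,"y":1,"z":4,"turn":0,"hand":1},{"x":88,"y":1,"z":4,"turn":0,"hand":1},{"x":88,"y":1,"z":4,"turn":0,"hand":1}]'; python3 -c "
from h import *
to((.556,.348,.082),95)"
```

```text
time_s: 4.73
tool_pos: [0.5574, 0.3487, 0.0858]
ee_rot: [0.286, 1.568, 0.367]
contact_force: [0.9, -1.4, 2.2]
grip_width: 0.0311
t=4.7 at [0.5574 0.3487 0.0858] jaw yaw 94.7 tilt 0.15 -> shift [ 3.8 -0.6 -1.4]  turn -0.3
```

```bash
python3 -m jog '[{"x":0,"y":0,"z":0,"turn":0,"hand":-0.3},{"x":0,"y":0,"z":0,"turn":0,"hand":-1},{"x":0,"y":0,"z":0,"turn":0,"hand":-1},{"x":0,"y":0,"z":0,"turn":0,"hand":-1},{"x":0,"y":0,"z":0,"turn":0,"hand":-1},{"x":-30,"y":0,"z":0,"turn":0,"hand":-1},{"x":-70,"y":0,"z":0,"turn":0,"hand":-1},{"x":-110,"y":0,"z":0,"turn":0,"hand":-1},{"x":-110,"y":0,"z":0,"turn":0,"hand":-1}]'; python3 - <<'E'
from h import *
t=grab('top','top1'); g=cv2.cvtColor(t['pixels'],cv2.COLOR_RGB2HSV)[...,2]
m=np.zeros(g.shape,np.uint8); m[165:258,262:368]=(g[165:258,262:368]<75)
for c in cv2.findContours(m,0,2)[0]:
    if cv2.contourArea(c)>100: print(cv2.contourArea(c),cv2.boundingRect(c),[np.round(v,1) for v in cv2.minEnclosingCircle(c)], onz(t,*cv2.minEnclosingCircle(c)[0],.05).round(4))
to((.625,.0395,.15),95)
E
```

```text
time_s: 5.48
tool_pos: [0.5602, 0.3514, 0.2032]
ee_rot: [0.566, 1.557, 0.648]
contact_force: [1.7, 0.5, 0.6]
grip_width: 0.0853
305.0 (329, 215, 20, 21) [array([338.2, 225. ]), np.float64(10.2)] [ 0.5223 -0.0675  0.05  ]
428.0 (285, 173, 23, 25) [array([296.5, 185. ]), np.float64(12.5)] [0.6269 0.0403 0.05  ]
t=5.5 at [0.5588 0.3506 0.1997] jaw yaw 94.7 tilt 0.56 -> shift [  48.3 -315.7   40.1]  turn -0.3
```

```bash
python3 -m jog '[{"x":0,"y":-40,"z":5,"turn":0,"hand":-1},{"x":10,"y":-80,"z":10,"turn":0,"hand":-1},{"x":20,"y":-120,"z":15,"turn":0,"hand":-1},{"x":30,"y":-160,"z":20,"turn":0,"hand":-1},{"x":40,"y":-200,"z":26,"turn":0,"hand":-1},{"x":48,"y":-240,"z":31,"turn":0,"hand":-1},{"x":48,"y":-280,"z":36,"turn":0,"hand":-1},{"x":48,"y":-305,"z":40,"turn":0,"hand":-1},{"x":48,"y":-316,"z":41,"turn":0,"hand":-1},{"x":48,"y":-316,"z":41,"turn":0,"hand":-1},{"x":48,"y":-316,"z":41,"turn":0,"hand":-1},{"x":48,"y":-316,"z":41,"turn":0,"hand":-1}]'; python3 -c "
from h import *
to((.626,.0395,.024),95)"
```

```text
time_s: 6.53
tool_pos: [0.6224, 0.0403, 0.1459]
ee_rot: [1.912, 1.569, 1.998]
contact_force: [0.1, 0.3, -0.1]
grip_width: 0.0854
t=6.5 at [0.6224 0.0403 0.1459] jaw yaw 94.9 tilt 0.10 -> shift [121.9  -1.3   3.6]  turn -0.1
```

```bash
python3 -m jog '[{"x":0,"y":-1,"z":4,"turn":0,"hand":-1},{"x":30,"y":-1,"z":4,"turn":0,"hand":-1},{"x":60,"y":-1,"z":4,"turn":0,"hand":-1},{"x":90,"y":-1,"z":4,"turn":0,"hand":-1},{"x":112,"y":-1,"z":4,"turn":0,"hand":-1},{"x":121,"y":-1,"z":4,"turn":0,"hand":-1},{"x":121,"y":-1,"z":4,"turn":0,"hand":-1},{"x":121,"y":-1,"z":4,"turn":0,"hand":0.5},{"x":121,"y":-1,"z":4,"turn":0,"hand":1},{"x":121,"y":-1,"z":4,"turn":0,"hand":1},{"x":121,"y":-1,"z":4,"turn":0,"hand":1},{"x":121,"y":-1,"z":4,"turn":0,"hand":1},{"x":121,"y":-1,"z":4,"turn":0,"hand":1}]' 60; python3 -c "
from h import *
to((.626,.0395,.15),95)"
```

```text
time_s: 7.62
tool_pos: [0.6287, 0.0372, 0.0275]
ee_rot: [0.191, 1.567, 0.273]
contact_force: [0.3, 0.4, 7.4]
grip_width: 0.0606
t=7.6 at [0.6287 0.0372 0.0275] jaw yaw 94.7 tilt 0.23 -> shift [-122.5    2.6   -2. ]  turn -0.3
```

```bash
python3 -m jog '[{"x":-20,"y":0,"z":0,"turn":0,"hand":1},{"x":-60,"y":0,"z":0,"turn":0,"hand":1},{"x":-100,"y":0,"z":0,"turn":0,"hand":1},{"x":-125,"y":0,"z":0,"turn":0,"hand":1},{"x":-125,"y":0,"z":0,"turn":0,"hand":1},{"x":-125,"y":0,"z":0,"turn":0,"hand":1}]' 60; python3 -c "
from h import *
to((.4713,.3404,.12),95)
print(observe()['contact_force'],observe()['grip_width'])"
```

```text
time_s: 8.12
tool_pos: [0.628, 0.0364, 0.1526]
ee_rot: [0.072, 1.567, 0.153]
contact_force: [0.2, 0.8, -2.8]
grip_width: 0.0608
t=8.1 at [0.628  0.0364 0.1526] jaw yaw 94.7 tilt 0.24 -> shift [  32.1  315.8 -131.5]  turn -0.3
[ 0.16976905  0.83303087 -2.8214016 ] 0.060798781051031474
```

```bash
python3 -m jog '[{"x":0,"y":25,"z":-10,"turn":0,"hand":1},{"x":0,"y":55,"z":-23,"turn":0,"hand":1},{"x":0,"y":85,"z":-35,"turn":0,"hand":1},{"x":0,"y":115,"z":-48,"turn":0,"hand":1},{"x":0,"y":145,"z":-60,"turn":0,"hand":1},{"x":0,"y":175,"z":-73,"turn":0,"hand":1},{"x":0,"y":205,"z":-85,"turn":0,"hand":1},{"x":0,"y":235,"z":-98,"turn":0,"hand":1},{"x":0,"y":265,"z":-110,"turn":0,"hand":1},{"x":0,"y":295,"z":-123,"turn":0,"hand":1},{"x":10,"y":310,"z":-130,"turn":0,"hand":1},{"x":30,"y":316,"z":-132,"turn":0,"hand":1},{"x":30,"y":316,"z":-132,"turn":0,"hand":1},{"x":30,"y":316,"z":-132,"turn":0,"hand":1}]' 60; python3 -c "
from h import *
to((.4713,.3404,.0175),95)"
```

```text
time_s: 9.28
tool_pos: [0.468, 0.3392, 0.1183]
ee_rot: [-2.434, 1.566, -2.351]
contact_force: [0.5, -0.4, -1.5]
grip_width: 0.0605
t=9.3 at [0.468  0.3392 0.1183] jaw yaw 94.7 tilt 0.30 -> shift [100.7   1.3   3.8]  turn -0.3
```

```bash
python3 -m jog '[{"x":30,"y":1,"z":3,"turn":0,"hand":1},{"x":60,"y":1,"z":3,"turn":0,"hand":1},{"x":82,"y":1,"z":3,"turn":0,"hand":1},{"x":90,"y":1,"z":3,"turn":0,"hand":1},{"x":94,"y":1,"z":3,"turn":0,"hand":1},{"x":97,"y":1,"z":3,"turn":0,"hand":1},{"x":99,"y":1,"z":3,"turn":0,"hand":1},{"x":100,"y":1,"z":3,"turn":0,"hand":1},{"x":100,"y":1,"z":3,"turn":0,"hand":1}]'; python3 -c "
from h import *
to((.4713,.3404,.0175),95)"
```

```text
time_s: 10.03
tool_pos: [0.473, 0.3422, 0.0213]
ee_rot: [0.624, 1.569, 0.705]
contact_force: [-0.5, 0.6, -1.1]
grip_width: 0.0607
t=10.0 at [0.473  0.3422 0.0213] jaw yaw 94.7 tilt 0.09 -> shift [ 3.7 -1.7 -1.8]  turn -0.3
```

```bash
python3 -m jog '[{"x":2,"y":0,"z":0,"turn":0,"hand":1},{"x":3,"y":0,"z":0,"turn":0,"hand":1},{"x":3,"y":0,"z":0,"turn":0,"hand":-0.6},{"x":3,"y":0,"z":0,"turn":0,"hand":-1},{"x":3,"y":0,"z":0,"turn":0,"hand":-1},{"x":3,"y":0,"z":0,"turn":0,"hand":-1},{"x":-30,"y":0,"z":0,"turn":0,"hand":-1},{"x":-70,"y":0,"z":0,"turn":0,"hand":-1},{"x":-110,"y":0,"z":0,"turn":0,"hand":-1},{"x":-130,"y":0,"z":0,"turn":0,"hand":-1},{"x":-130,"y":0,"z":0,"turn":0,"hand":-1}]'; python3 - <<'E'
from h import *
t=grab('top','top2'); g=cv2.cvtColor(t['pixels'],cv2.COLOR_RGB2HSV)[...,2]
m=np.zeros(g.shape,np.uint8); m[165:258,262:368]=(g[165:258,262:368]<75)
for c in cv2.findContours(m,0,2)[0]:
    if cv2.contourArea(c)>100: print(cv2.contourArea(c),cv2.boundingRect(c),[np.round(v,1) for v in cv2.minEnclosingCircle(c)], onz(t,*cv2.minEnclosingCircle(c)[0],.05).round(4))
to((.522,-.0675,.15),95)
E
```

```text
time_s: 10.95
tool_pos: [0.4752, 0.344, 0.156]
ee_rot: [0.647, 1.561, 0.728]
contact_force: [-0.2, -0.4, 0.2]
grip_width: 0.0855
305.0 (329, 215, 20, 21) [array([338.2, 225. ]), np.float64(10.2)] [ 0.5223 -0.0675  0.05  ]
t=11.0 at [0.474  0.3431 0.1533] jaw yaw 94.7 tilt 0.35 -> shift [   1.9 -413.1   14.3]  turn -0.3
```

View pics/top2.png

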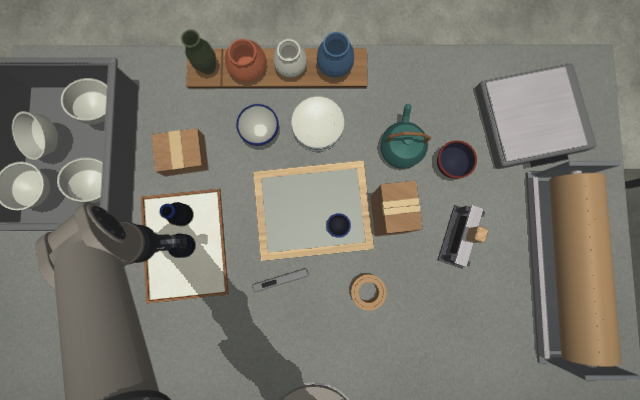

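The flask stands in the tray at (178,214), the jar is under the hand, and only the dish is left on the board at (338,225), where it was.

```bash
python3 -m jog '[{"x":-10,"y":-40,"z":2,"turn":0,"hand":-1},{"x":-10,"y":-80,"z":3,"turn":0,"hand":-1},{"x":0,"y":-120,"z":5,"turn":0,"hand":-1},{"x":0,"y":-160,"z":6,"turn":0,"hand":-1},{"x":0,"y":-200,"z":8,"turn":0,"hand":-1},{"x":0,"y":-240,"z":9,"turn":0,"hand":-1},{"x":0,"y":-280,"z":10,"turn":0,"hand":-1},{"x":0,"y":-320,"z":11,"turn":0,"hand":-1},{"x":0,"y":-360,"z":13,"turn":0,"hand":-1},{"x":0,"y":-395,"z":14,"turn":0,"hand":-1},{"x":0,"y":-413,"z":15,"turn":0,"hand":-1},{"x":0,"y":-413,"z":15,"turn":0,"hand":-1},{"x":0,"y":-413,"z":15,"turn":0,"hand":-1},{"x":0,"y":-413,"z":15,"turn":0,"hand":-1}]'; python3 -c "
from h import *
to((.522,-.0675,.014),95)"
```

```text
time_s: 12.17
tool_pos: [0.5205, -0.0674, 0.1494]
ee_rot: [2.747, 1.569, 2.83]
contact_force: [-0.6, 0.4, -1.0]
grip_width: 0.0858
t=12.2 at [ 0.5205 -0.0674  0.1494] jaw yaw 94.8 tilt 0.11 -> shift [135.4  -0.3   1.7]  turn -0.2
```

```bash
python3 -m jog '[{"x":30,"y":0,"z":2,"turn":0,"hand":-1},{"x":65,"y":0,"z":2,"turn":0,"hand":-1},{"x":100,"y":0,"z":2,"turn":0,"hand":-1},{"x":122,"y":0,"z":2,"turn":0,"hand":-1},{"x":132,"y":0,"z":2,"turn":0,"hand":-1},{"x":132,"y":0,"z":2,"turn":0,"hand":-1},{"x":132,"y":0,"z":2,"turn":0,"hand":-1},{"x":132,"y":0,"z":2,"turn":0,"hand":0.5},{"x":132,"y":0,"z":2,"turn":0,"hand":1},{"x":132,"y":0,"z":2,"turn":0,"hand":1},{"x":132,"y":0,"z":2,"turn":0,"hand":1},{"x":132,"y":0,"z":2,"turn":0,"hand":1},{"x":132,"y":0,"z":2,"turn":0,"hand":1}]' 40; python3 -c "
from h import *
to((.522,-.0675,.15),95)"
```

```text
time_s: 13.25
tool_pos: [0.5245, -0.0681, 0.0201]
ee_rot: [0.063, 1.568, 0.145]
contact_force: [-1.1, 0.4, 5.4]
grip_width: 0.0611
t=13.2 at [ 0.5245 -0.0681  0.0201] jaw yaw 94.7 tilt 0.18 -> shift [-129.9    0.8   -2. ]  turn -0.3
```

Lift, then carry to the near end of the tray.

```bash
python3 -m jog '[{"x":-20,"y":0,"z":0,"turn":0,"hand":1},{"x":-60,"y":0,"z":0,"turn":0,"hand":1},{"x":-100,"y":0,"z":0,"turn":0,"hand":1},{"x":-125,"y":0,"z":0,"turn":0,"hand":1},{"x":-125,"y":0,"z":0,"turn":0,"hand":1},{"x":-125,"y":0,"z":0,"turn":0,"hand":1}]' 40; python3 -c "
from h import *
to((.3865,.333,.12),95)
print(observe()['contact_force'],observe()['grip_width'])"
```

```text
time_s: 13.75
tool_pos: [0.5246, -0.0684, 0.1458]
ee_rot: [-0.01, 1.565, 0.072]
contact_force: [0.1, -0.6, -1.4]
grip_width: 0.0609
t=13.8 at [ 0.5246 -0.0684  0.1458] jaw yaw 94.7 tilt 0.31 -> shift [  25.2  411.3 -104.9]  turn -0.3
[ 0.14574352 -0.60657772 -1.43417807] 0.06089874157992246
```

```bash
python3 -m jog '[{"x":0,"y":30,"z":-8,"turn":0,"hand":1},{"x":0,"y":65,"z":-17,"turn":0,"hand":1},{"x":0,"y":100,"z":-26,"turn":0,"hand":1},{"x":0,"y":135,"z":-34,"turn":0,"hand":1},{"x":0,"y":170,"z":-43,"turn":0,"hand":1},{"x":0,"y":205,"z":-52,"turn":0,"hand":1},{"x":0,"y":240,"z":-61,"turn":0,"hand":1},{"x":0,"y":275,"z":-70,"turn":0,"hand":1},{"x":0,"y":310,"z":-79,"turn":0,"hand":1},{"x":0,"y":345,"z":-88,"turn":0,"hand":1},{"x":0,"y":380,"z":-97,"turn":0,"hand":1},{"x":10,"y":402,"z":-103,"turn":0,"hand":1},{"x":25,"y":411,"z":-105,"turn":0,"hand":1},{"x":25,"y":411,"z":-105,"turn":0,"hand":1},{"x":25,"y":411,"z":-105,"turn":0,"hand":1},{"x":25,"y":411,"z":-105,"turn":0,"hand":1}]'; python3 -c "
from h import *
to((.3865,.333,.0095),95)"
```

```text
time_s: 15.08
tool_pos: [0.3851, 0.331, 0.118]
ee_rot: [-2.075, 1.569, -1.995]
contact_force: [-0.0, 0.0, -0.8]
grip_width: 0.061
t=15.1 at [0.3851 0.331  0.118 ] jaw yaw 94.6 tilt 0.10 -> shift [108.5   2.1   1.6]  turn -0.4
```

```bash
python3 -m jog '[{"x":30,"y":2,"z":2,"turn":0,"hand":1},{"x":60,"y":2,"z":2,"turn":0,"hand":1},{"x":85,"y":2,"z":2,"turn":0,"hand":1},{"x":97,"y":2,"z":2,"turn":0,"hand":1},{"x":102,"y":2,"z":2,"turn":0,"hand":1},{"x":105,"y":2,"z":2,"turn":0,"hand":1},{"x":107,"y":2,"z":2,"turn":0,"hand":1},{"x":109,"y":2,"z":2,"turn":0,"hand":1},{"x":110,"y":2,"z":2,"turn":0,"hand":1},{"x":110,"y":2,"z":2,"turn":0,"hand":1}]'; python3 -c "
from h import *
to((.3865,.333,.0095),95)"
```

```text
time_s: 15.92
tool_pos: [0.3877, 0.3351, 0.0101]
ee_rot: [0.583, 1.569, 0.664]
contact_force: [-1.6, -2.6, 9.5]
grip_width: 0.0607
t=15.9 at [0.3877 0.3351 0.0101] jaw yaw 94.7 tilt 0.12 -> shift [ 0.6 -2.  -1.3]  turn -0.3
```

```bash
python3 -m jog '[{"x":-1,"y":0,"z":0,"turn":0,"hand":1},{"x":-1,"y":0,"z":0,"turn":0,"hand":-0.7},{"x":-1,"y":0,"z":0,"turn":0,"hand":-1},{"x":-1,"y":0,"z":0,"turn":0,"hand":-1},{"x":-1,"y":0,"z":0,"turn":0,"hand":-1},{"x":-30,"y":0,"z":0,"turn":0,"hand":-1},{"x":-70,"y":0,"z":0,"turn":0,"hand":-1},{"x":-110,"y":0,"z":0,"turn":0,"hand":-1},{"x":-150,"y":0,"z":0,"turn":0,"hand":-1},{"x":-190,"y":0,"z":0,"turn":0,"hand":1},{"x":-230,"y":0,"z":0,"turn":0,"hand":1},{"x":-250,"y":0,"z":0,"turn":0,"hand":1},{"x":-250,"y":0,"z":0,"turn":0,"hand":1}]'; python3 -c "
from h import *
to((.563,-.300,.27),95)"
```

```text
time_s: 17.0
tool_pos: [0.3887, 0.3369, 0.2637]
ee_rot: [0.759, 1.561, 0.841]
contact_force: [0.8, -0.2, 0.7]
grip_width: 0.0389
t=17.0 at [0.3887 0.3369 0.2637] jaw yaw 94.7 tilt 0.56 -> shift [  -9.8 -648.9  121.7]  turn -0.3
```

```bash
python3 -m jog '[{"x":-10,"y":-40,"z":8,"turn":0,"hand":1},{"x":-10,"y":-80,"z":15,"turn":0,"hand":1},{"x":-10,"y":-120,"z":30,"turn":0,"hand":1},{"x":-10,"y":-160,"z":40,"turn":0,"hand":1},{"x":-10,"y":-200,"z":50,"turn":0,"hand":1},{"x":-10,"y":-240,"z":60,"turn":0,"hand":1},{"x":-10,"y":-280,"z":70,"turn":0,"hand":1},{"x":-10,"y":-320,"z":75,"turn":0,"hand":1},{"x":-10,"y":-360,"z":80,"turn":0,"hand":1},{"x":-10,"y":-400,"z":90,"turn":0,"hand":1},{"x":-10,"y":-440,"z":95,"turn":0,"hand":1},{"x":-10,"y":-480,"z":100,"turn":0,"hand":1},{"x":-10,"y":-520,"z":105,"turn":0,"hand":1},{"x":-10,"y":-560,"z":110,"turn":0,"hand":1},{"x":-10,"y":-600,"z":115,"turn":0,"hand":1},{"x":-10,"y":-635,"z":120,"turn":0,"hand":1},{"x":-10,"y":-649,"z":122,"turn":0,"hand":1},{"x":-10,"y":-649,"z":122,"turn":0,"hand":1},{"x":-10,"y":-649,"z":122,"turn":0,"hand":1},{"x":-10,"y":-649,"z":122,"turn":0,"hand":1}]'; python3 - <<'E'
from h import *
t=grab('top','top3'); s=grab('side','side3')
a=t['pixels'][175:315,125:250]; a=cv2.resize(a,(450,504),interpolation=cv2.INTER_CUBIC)
b=cv2.resize(s['pixels'][120:320,190:390],(350,350)); b=np.vstack([b,np.zeros((154,350,3),np.uint8)])
cv2.imwrite('pics/crop3.png',np.hstack([a,b])[:,:,::-1])
to((.563,-.290,.175),94)
E
```

```text
time_s: 18.67
tool_pos: [0.5614, -0.3, 0.2674]
ee_rot: [2.145, 1.569, 2.229]
contact_force: [0.3, 0.3, -0.0]
grip_width: -0.0003
t=18.8 at [ 0.5617 -0.2997  0.268 ] jaw yaw 94.9 tilt 0.08 -> shift [93.   9.5  2.1]  turn 0.9
```

View pics/crop3.png

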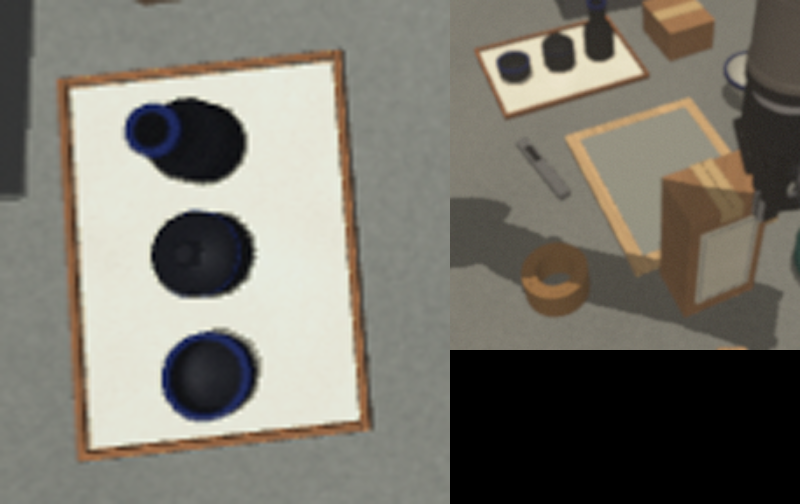

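Flask (150,130), jar (185,250) and dish (205,375) all stand in the tray, and the carton still stands beside the hand. Now I'll lower behind the carton's front and push.

```bash
python3 -m jog '[{"x":35,"y":5,"z":1,"turn":1,"hand":1},{"x":70,"y":10,"z":1,"turn":1,"hand":1},{"x":86,"y":20,"z":1,"turn":1,"hand":1},{"x":86,"y":30,"z":1,"turn":1,"hand":1},{"x":86,"y":38,"z":1,"turn":1,"hand":1},{"x":86,"y":46,"z":1,"turn":1,"hand":1},{"x":86,"y":54,"z":1,"turn":1,"hand":1},{"x":86,"y":62,"z":1,"turn":1,"hand":1},{"x":86,"y":70,"z":1,"turn":1,"hand":1},{"x":86,"y":78,"z":1,"turn":1,"hand":1},{"x":86,"y":85,"z":1,"turn":1,"hand":1},{"x":86,"y":85,"z":1,"turn":1,"hand":1}]'; python3 - <<'E'
from h import *
s=grab('side','side4'); cv2.imwrite('pics/side4c.png',cv2.resize(s['pixels'][120:340,200:480],(560,440))[:,:,::-1])
to((.563,-.157,.182),94)
E
```

```text
time_s: 19.77
tool_pos: [0.5568, -0.2175, 0.185]
ee_rot: [-0.474, 1.566, -0.41]
contact_force: [-2.0, -3.8, 10.6]
grip_width: 0.0003
t=19.8 at [ 0.5566 -0.2181  0.1848] jaw yaw 93.7 tilt 0.25 -> shift [ 2.7 60.6 10.3]  turn -0.3
```

View pics/side4c.png

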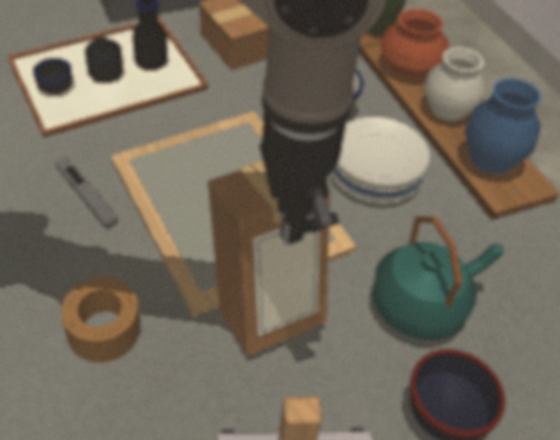

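The carton is tilting over the board edge, with the hand at crop (305,225) on the top of its front. I'll keep pushing.

```bash
python3 -m jog '[{"x":0,"y":8,"z":0,"turn":0,"hand":1},{"x":0,"y":16,"z":0,"turn":0,"hand":1},{"x":0,"y":24,"z":0,"turn":0,"hand":1},{"x":0,"y":32,"z":0,"turn":0,"hand":1},{"x":0,"y":40,"z":0,"turn":0,"hand":1},{"x":0,"y":48,"z":0,"turn":0,"hand":1},{"x":0,"y":56,"z":0,"turn":0,"hand":1},{"x":0,"y":62,"z":0,"turn":0,"hand":1},{"x":0,"y":62,"z":0,"turn":0,"hand":1},{"x":0,"y":62,"z":0,"turn":0,"hand":1},{"x":-50,"y":20,"z":0,"turn":0,"hand":1},{"x":-80,"y":-20,"z":0,"turn":0,"hand":1},{"x":-100,"y":-60,"z":0,"turn":0,"hand":1},{"x":-100,"y":-60,"z":0,"turn":0,"hand":1},{"x":-100,"y":-60,"z":0,"turn":0,"hand":1}]'; python3 - <<'E'
from h import *
s=grab('side','side5');t=grab('top','top5')
a=cv2.resize(t['pixels'][150:275,245:405],(640,500),interpolation=cv2.INTER_CUBIC)
cv2.imwrite('pics/c5.png',a[:,:,::-1])
to((.4935,-.3905,.30),72)
E
```

```text
time_s: 21.07
tool_pos: [0.5593, -0.2849, 0.2872]
ee_rot: [-0.821, 1.562, -0.765]
contact_force: [0.8, -0.7, 0.7]
grip_width: -0.0003
t=21.2 at [ 0.5591 -0.278   0.2829] jaw yaw 93.5 tilt 0.07 -> shift [ -17.1 -108.2  -72.5]  turn 21.5
```

View pics/c5.png

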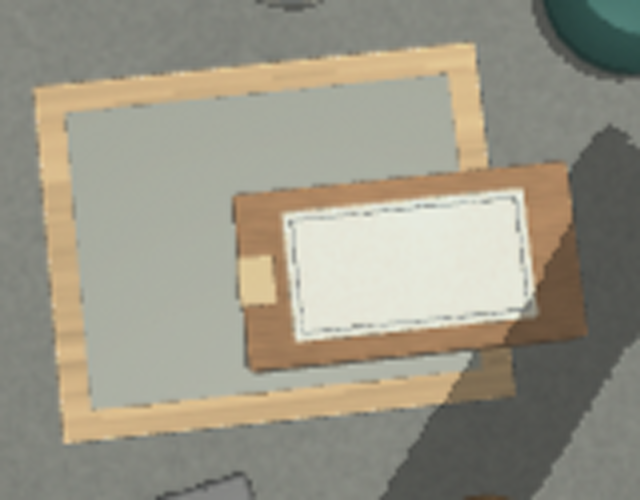

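The carton lies label up on the board. Its label corners are at crop (284,213), (298,340), (536,315) and (523,190), with the top end on the left. Computing the label frame.

```bash
cat > label.py <<'E'
from h import *
def label(t,s=None):
    T=lambda x,y:(x/4+245-.375,y/4+150-.375)
    c=np.array([onz(t,*T(*p),.097) for p in((284,213),(298,340),(536,315),(523,190))])
    top=(c[0]+c[1])/2; ft=(c[2]+c[3])/2; d=top-ft
    return c.mean(0),d/np.linalg.norm(d),np.linalg.norm(d),np.linalg.norm((c[0]+c[3]-c[1]-c[2])/2)
E
python3 - <<'E'
from label import *
t=load('top5'); c,d,L,W=label(t); print(c.round(4),'dir deg',np.degrees(np.arctan2(d[1],d[0])).round(2),'L,W',L.round(4),W.round(4))
s=load('side5'); h=cv2.cvtColor(s['pixels'],cv2.COLOR_RGB2HSV)
print('side px predicted',proj(s,c)); 
m=((h[...,1]<60)&(h[...,2]>140)).astype(np.uint8); u,v=proj(s,c).astype(int)
n,lab,st,cen=cv2.connectedComponentsWithStats(m); print(lab[v,u],cen[lab[v,u]],st[lab[v,u]])
if lab[v,u]: print(tri(t,proj(t,c),s,cen[lab[v,u]]))
to((.4935,-.3905,.24),71.3)
E
```

```text
[ 0.5424 -0.0881  0.097 ] dir deg 95.55 L,W 0.1482 0.0784
side px predicted [316.44429204 223.88073409]
503 [317.30671378 225.12084806] [ 292  201   53   49 1415]
(array([ 0.54369353, -0.08861436,  0.09221352]), np.float64(0.001820296404596401))
t=21.2 at [ 0.5591 -0.278   0.2829] jaw yaw 93.5 tilt 0.07 -> shift [  42.9 -108.2  -72.5]  turn 22.2
```

```bash
python3 -m jog '[{"x":0,"y":-30,"z":-20,"turn":6,"hand":-1},{"x":0,"y":-60,"z":-40,"turn":12,"hand":-1},{"x":15,"y":-90,"z":-60,"turn":18,"hand":-1},{"x":30,"y":-108,"z":-72,"turn":22,"hand":-1},{"x":43,"y":-108,"z":-72,"turn":22,"hand":-1},{"x":43,"y":-108,"z":-72,"turn":22,"hand":-1},{"x":43,"y":-108,"z":-72,"turn":22,"hand":-1},{"x":43,"y":-108,"z":-72,"turn":22,"hand":-1},{"x":43,"y":-108,"z":-72,"turn":22,"hand":-1}]'; python3 -c "
from h import *
to((.4935,-.3905,.114),71.3)
print(observe()['contact_force'])"
```

```text
time_s: 21.92
tool_pos: [0.4961, -0.3879, 0.2399]
ee_rot: [0.568, 1.569, 0.252]
contact_force: [-0.3, 0.5, 0.5]
grip_width: 0.0854
t=21.9 at [ 0.4961 -0.3879  0.2399] jaw yaw 71.9 tilt 0.07 -> shift [125.9  -3.4  -1.8]  turn 0.6
[-0.32052019  0.50420619  0.5432142 ]
```

```bash
python3 -m jog '[{"x":0,"y":-3,"z":-2,"turn":0.6,"hand":-1},{"x":30,"y":-3,"z":-2,"turn":0.6,"hand":-1},{"x":60,"y":-3,"z":-2,"turn":0.6,"hand":-1},{"x":90,"y":-3,"z":-2,"turn":0.6,"hand":-1},{"x":115,"y":-3,"z":-2,"turn":0.6,"hand":-1},{"x":125,"y":-3,"z":-2,"turn":0.6,"hand":-1},{"x":125,"y":-3,"z":-2,"turn":0.6,"hand":-1},{"x":125,"y":-3,"z":-2,"turn":0.6,"hand":-1},{"x":125,"y":-3,"z":-2,"turn":0.6,"hand":-1}]'; python3 -c "
from h import *
to((.4935,-.3905,.114),71.3)
print(observe()['contact_force'])"
```

```text
time_s: 22.67
tool_pos: [0.4926, -0.3927, 0.1162]
ee_rot: [-0.271, 1.568, -0.601]
contact_force: [0.1, -0.6, -1.2]
grip_width: 0.0852
t=22.7 at [ 0.4926 -0.3927  0.1162] jaw yaw 71.1 tilt 0.17 -> shift [2.2 2.4 0.1]  turn -0.2
[ 0.05956844 -0.58147788 -1.1922724 ]
```

```bash
python3 -m jog '[{"x":1,"y":2,"z":0,"turn":0,"hand":0},{"x":1,"y":2,"z":0,"turn":0,"hand":0.5},{"x":1,"y":2,"z":0,"turn":0,"hand":1},{"x":1,"y":2,"z":0,"turn":0,"hand":1},{"x":1,"y":2,"z":0,"turn":0,"hand":1},{"x":1,"y":2,"z":0,"turn":0,"hand":1},{"x":1,"y":2,"z":0,"turn":0,"hand":1},{"x":1,"y":2,"z":0,"turn":0,"hand":1},{"x":1,"y":2,"z":0,"turn":0,"hand":1},{"x":1,"y":2,"z":0,"turn":0,"hand":1}]' 100; python3 -c "
from h import *
to((.4935,-.3905,.21),71.3)
o=observe();print(o['contact_force'],o['ee_rot'])"
```

```text
time_s: 23.5
tool_pos: [0.4925, -0.3897, 0.1138]
ee_rot: [0.922, 1.57, 0.592]
contact_force: [-1.0, 2.5, 6.4]
grip_width: 0.0253
t=23.5 at [ 0.4925 -0.3897  0.1138] jaw yaw 71.1 tilt 0.04 -> shift [-96.2  -0.4   1.2]  turn -0.2
[-0.9694698   2.48932195  6.40006674] [0.92157504 1.5701536  0.59182709]
```

```bash
python3 -m jog '[{"x":-10,"y":0,"z":0,"turn":0,"hand":1},{"x":-30,"y":0,"z":0,"turn":0,"hand":1},{"x":-60,"y":0,"z":0,"turn":0,"hand":1},{"x":-90,"y":0,"z":0,"turn":0,"hand":1},{"x":-115,"y":0,"z":0,"turn":0,"hand":1},{"x":-130,"y":0,"z":0,"turn":0,"hand":1},{"x":-130,"y":0,"z":0,"turn":0,"hand":1},{"x":-130,"y":0,"z":0,"turn":0,"hand":1}]' 100; python3 -c "
from h import *
to((.5499,-.160,.225),95.5)
print(observe()['contact_force'])"
```

```text
time_s: 24.17
tool_pos: [0.4921, -0.3899, 0.2433]
ee_rot: [-0.087, 1.57, -0.417]
contact_force: [-0.1, 0.2, -5.0]
grip_width: 0.0249
t=24.2 at [ 0.4921 -0.3899  0.2433] jaw yaw 71.1 tilt 0.03 -> shift [ 18.3 236.2 -19.8]  turn -24.4
[-0.13602059  0.19853109 -4.99516379]
```

```bash
python3 -m jog '[{"x":0,"y":20,"z":-2,"turn":-3,"hand":1},{"x":0,"y":45,"z":-4,"turn":-6,"hand":1},{"x":0,"y":75,"z":-6,"turn":-9,"hand":1},{"x":0,"y":105,"z":-9,"turn":-12,"hand":1},{"x":0,"y":135,"z":-11,"turn":-15,"hand":1},{"x":0,"y":165,"z":-14,"turn":-18,"hand":1},{"x":0,"y":195,"z":-17,"turn":-21,"hand":1},{"x":0,"y":220,"z":-19,"turn":-24.4,"hand":1},{"x":0,"y":236,"z":-20,"turn":-24.4,"hand":1},{"x":18,"y":236,"z":-20,"turn":-24.4,"hand":1},{"x":18,"y":236,"z":-20,"turn":-24.4,"hand":1},{"x":18,"y":236,"z":-20,"turn":-24.4,"hand":1},{"x":18,"y":236,"z":-20,"turn":-24.4,"hand":1}]'; python3 - <<'E'
from h import *
to((.5499,-.160,.1935),95.5)
print(observe()['contact_force'])
s=grab('side','side6');t=grab('top','top6')
a=cv2.resize(t['pixels'][150:275,285:445],(448,350));b=cv2.resize(s['pixels'][140:320,230:410],(350,350))
cv2.imwrite('pics/c6.png',np.hstack([a,b])[:,:,::-1])
E
```

```text
time_s: 25.25
tool_pos: [0.5488, -0.1611, 0.2246]
ee_rot: [-3.037, 1.569, -2.943]
contact_force: [-0.4, -0.4, -3.4]
grip_width: 0.025
t=25.2 at [ 0.5488 -0.1611  0.2246] jaw yaw 95.4 tilt 0.12 -> shift [31.1  1.   1.2]  turn -0.1
[-0.35007489 -0.3626239  -3.35438742]
```

View pics/c6.png

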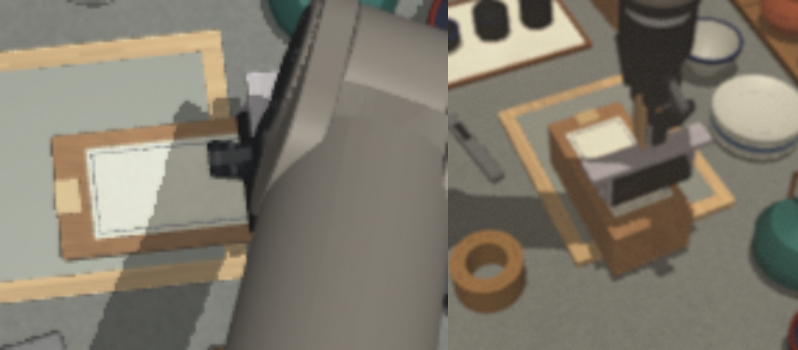

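The roller hangs square over the label's foot end, its bar at right crop (650,150), and the carton is unmoved. Lowering gently.

```bash
python3 -m jog '[{"x":12,"y":1,"z":1,"turn":0,"hand":1},{"x":22,"y":1,"z":1,"turn":0,"hand":1},{"x":25,"y":1,"z":1,"turn":0,"hand":1},{"x":27,"y":1,"z":1,"turn":0,"hand":1},{"x":28,"y":1,"z":1,"turn":0,"hand":1},{"x":29,"y":1,"z":1,"turn":0,"hand":1},{"x":29,"y":1,"z":1,"turn":0,"hand":1},{"x":29,"y":1,"z":1,"turn":0,"hand":1}]'; python3 -m jog '[{"x":1,"y":0,"z":0,"turn":0,"hand":1},{"x":2,"y":0,"z":0,"turn":0,"hand":1},{"x":2,"y":0,"z":0,"turn":0,"hand":1}]'
```

```text
time_s: 26.02
tool_pos: [0.5509, -0.1591, 0.1965]
ee_rot: [-0.224, 1.57, -0.128]
contact_force: [-0.3, -0.2, -3.6]
grip_width: 0.0249
time_s: 26.27
tool_pos: [0.5506, -0.1589, 0.1942]
ee_rot: [2.218, 1.571, 2.314]
contact_force: [-0.3, 0.1, -3.6]
grip_width: 0.0246
```

```bash
python3 -m jog '[{"x":1,"y":0,"z":0,"turn":0,"hand":1},{"x":2,"y":0,"z":0,"turn":0,"hand":1},{"x":2,"y":0,"z":0,"turn":0,"hand":1},{"x":2,"y":0,"z":0,"turn":0,"hand":1}]'; python3 -m jog '[{"x":1,"y":0,"z":0,"turn":0,"hand":1},{"x":1,"y":0,"z":0,"turn":0,"hand":1},{"x":1,"y":0,"z":0,"turn":0,"hand":1}]'
```

```text
time_s: 26.6
tool_pos: [0.5508, -0.1592, 0.1926]
ee_rot: [-0.336, 1.57, -0.241]
contact_force: [-1.1, 0.4, 0.2]
grip_width: 0.0247
time_s: 26.85
tool_pos: [0.551, -0.1596, 0.1926]
ee_rot: [-0.295, 1.57, -0.2]
contact_force: [-3.0, -0.6, 8.9]
grip_width: 0.0251
```

```bash
python3 -m jog '[{"x":0.3,"y":2,"z":0,"turn":0,"hand":1},{"x":0.3,"y":5,"z":0,"turn":0,"hand":1},{"x":0.3,"y":9,"z":0,"turn":0,"hand":1},{"x":0.3,"y":13,"z":0,"turn":0,"hand":1},{"x":0.3,"y":17,"z":0,"turn":0,"hand":1},{"x":0.3,"y":21,"z":0,"turn":0,"hand":1}]'
```

```text
time_s: 27.35
tool_pos: [0.549, -0.1389, 0.1925]
ee_rot: [-0.46, 1.569, -0.365]
contact_force: [-3.6, -2.1, 9.6]
grip_width: 0.0253
```

```bash
python3 -m jog '[{"x":0.2,"y":4,"z":0,"turn":0,"hand":1},{"x":0.2,"y":8,"z":0,"turn":0,"hand":1},{"x":0.2,"y":12,"z":0,"turn":0,"hand":1},{"x":0.2,"y":16,"z":0,"turn":0,"hand":1},{"x":0.2,"y":20,"z":0,"turn":0,"hand":1},{"x":0.2,"y":24,"z":0,"turn":0,"hand":1},{"x":0.2,"y":28,"z":0,"turn":0,"hand":1},{"x":0.2,"y":32,"z":0,"turn":0,"hand":1}]'
```

```text
time_s: 28.02
tool_pos: [0.546, -0.107, 0.1925]
ee_rot: [-0.37, 1.569, -0.275]
contact_force: [-3.9, -0.8, 12.5]
grip_width: 0.0248
```

```bash
python3 -m jog '[{"x":0,"y":4,"z":0,"turn":0,"hand":1},{"x":0,"y":8,"z":0,"turn":0,"hand":1},{"x":0,"y":12,"z":0,"turn":0,"hand":1},{"x":0,"y":16,"z":0,"turn":0,"hand":1},{"x":0,"y":20,"z":0,"turn":0,"hand":1},{"x":0,"y":24,"z":0,"turn":0,"hand":1},{"x":0,"y":28,"z":0,"turn":0,"hand":1},{"x":0,"y":32,"z":0,"turn":0,"hand":1},{"x":0,"y":36,"z":0,"turn":0,"hand":1},{"x":0,"y":40,"z":0,"turn":0,"hand":1}]'
```

```text
time_s: 28.85
tool_pos: [0.5421, -0.067, 0.1925]
ee_rot: [-0.153, 1.57, -0.057]
contact_force: [-4.7, -1.7, 12.3]
grip_width: 0.0252
```

```bash
python3 -m jog '[{"x":0,"y":4,"z":0,"turn":0,"hand":1},{"x":0,"y":8,"z":0,"turn":0,"hand":1},{"x":0,"y":12,"z":0,"turn":0,"hand":1},{"x":0,"y":16,"z":0,"turn":0,"hand":1},{"x":0,"y":20,"z":0,"turn":0,"hand":1}]'
```

```text
time_s: 29.27
tool_pos: [0.5402, -0.047, 0.1925]
ee_rot: [-0.01, 1.57, 0.086]
contact_force: [-4.8, -0.7, 13.3]
grip_width: 0.025
```

```bash
python3 -m jog '[{"x":0,"y":4,"z":0,"turn":0,"hand":1},{"x":0,"y":8,"z":0,"turn":0,"hand":1},{"x":0,"y":12,"z":0,"turn":0,"hand":1},{"x":0,"y":16,"z":0,"turn":0,"hand":1},{"x":0,"y":20,"z":0,"turn":0,"hand":1},{"x":0,"y":24,"z":0,"turn":0,"hand":1},{"x":0,"y":28,"z":0,"turn":0,"hand":1},{"x":0,"y":31,"z":0,"turn":0,"hand":1},{"x":0,"y":31,"z":0,"turn":0,"hand":1}]'; python3 - <<'E'
from h import *
s=grab('side','side7'); cv2.imwrite('pics/c7.png',cv2.resize(s['pixels'][140:320,230:410],(540,540))[:,:,::-1])
to((.5430-.0958*-.075,-.0883-.9954*.075,.1925),95.5)
E
```

```text
time_s: 30.02
tool_pos: [0.5372, -0.0152, 0.1925]
ee_rot: [0.788, 1.57, 0.884]
contact_force: [-5.5, 0.2, 13.2]
grip_width: 0.0252
t=30.1 at [ 0.5372 -0.0154  0.1925] jaw yaw 95.5 tilt 0.07 -> shift [-1.000e-01 -1.481e+02 -1.200e+00]  turn 0.0
```

View pics/c7.png

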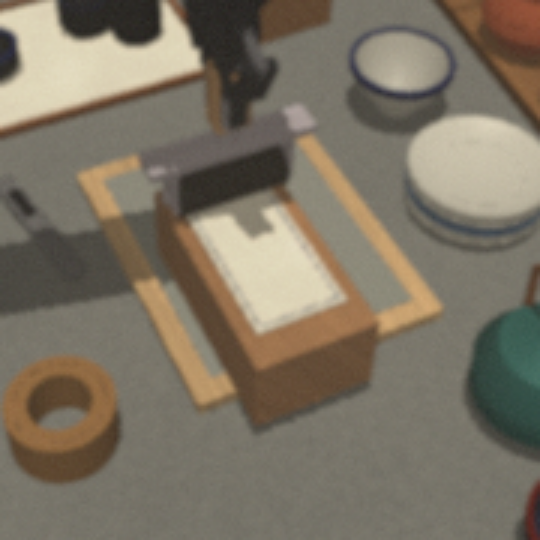

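The roller is at the label's top end, its bar at (230,140), and the carton has not shifted. Rolling back.

```bash
python3 -m jog '[{"x":0,"y":-4,"z":0,"turn":0,"hand":1},{"x":0,"y":-8,"z":0,"turn":0,"hand":1},{"x":0,"y":-12,"z":0,"turn":0,"hand":1},{"x":0,"y":-16,"z":0,"turn":0,"hand":1},{"x":0,"y":-20,"z":0,"turn":0,"hand":1},{"x":0,"y":-24,"z":0,"turn":0,"hand":1},{"x":0,"y":-28,"z":0,"turn":0,"hand":1},{"x":0,"y":-32,"z":0,"turn":0,"hand":1},{"x":0,"y":-36,"z":0,"turn":0,"hand":1},{"x":0,"y":-40,"z":0,"turn":0,"hand":1}]'
```

```text
time_s: 30.9
tool_pos: [0.5411, -0.0559, 0.1925]
ee_rot: [0.47, 1.57, 0.566]
contact_force: [-5.0, 0.2, 13.2]
grip_width: 0.0249
```

```bash
python3 -m jog '[{"x":0,"y":-4,"z":0,"turn":0,"hand":1},{"x":0,"y":-8,"z":0,"turn":0,"hand":1},{"x":0,"y":-12,"z":0,"turn":0,"hand":1},{"x":0,"y":-16,"z":0,"turn":0,"hand":1},{"x":0,"y":-20,"z":0,"turn":0,"hand":1},{"x":0,"y":-24,"z":0,"turn":0,"hand":1},{"x":0,"y":-28,"z":0,"turn":0,"hand":1},{"x":0,"y":-32,"z":0,"turn":0,"hand":1},{"x":0,"y":-36,"z":0,"turn":0,"hand":1},{"x":0,"y":-40,"z":0,"turn":0,"hand":1},{"x":0,"y":-44,"z":0,"turn":0,"hand":1},{"x":0,"y":-48,"z":0,"turn":0,"hand":1},{"x":0,"y":-52,"z":0,"turn":0,"hand":1},{"x":0,"y":-56,"z":0,"turn":0,"hand":1}]'
```

```text
time_s: 32.07
tool_pos: [0.5465, -0.1119, 0.1925]
ee_rot: [0.106, 1.57, 0.201]
contact_force: [-4.1, 0.5, 12.5]
grip_width: 0.0247
```

```bash
python3 -m jog '[{"x":0,"y":-4,"z":0,"turn":0,"hand":1},{"x":0,"y":-8,"z":0,"turn":0,"hand":1},{"x":0,"y":-12,"z":0,"turn":0,"hand":1},{"x":0,"y":-16,"z":0,"turn":0,"hand":1},{"x":0,"y":-20,"z":0,"turn":0,"hand":1},{"x":0,"y":-24,"z":0,"turn":0,"hand":1},{"x":0,"y":-28,"z":0,"turn":0,"hand":1},{"x":0,"y":-32,"z":0,"turn":0,"hand":1},{"x":0,"y":-36,"z":0,"turn":0,"hand":1},{"x":0,"y":-40,"z":0,"turn":0,"hand":1},{"x":0,"y":-44,"z":0,"turn":0,"hand":1},{"x":0,"y":-48,"z":0,"turn":0,"hand":1},{"x":0,"y":-50,"z":0,"turn":0,"hand":1}]';python3 -m jog '[{"x":-5,"y":0,"z":0,"turn":0,"hand":1},{"x":-20,"y":0,"z":0,"turn":0,"hand":1},{"x":-40,"y":0,"z":0,"turn":0,"hand":1},{"x":-50,"y":0,"z":0,"turn":0,"hand":1},{"x":-50,"y":0,"z":0,"turn":0,"hand":1}]'; python3 -c "
from h import *
to((.4925,-.3897,.240),71.1)"
```

```text
time_s: 33.15
tool_pos: [0.5513, -0.1624, 0.1924]
ee_rot: [-0.52, 1.569, -0.425]
contact_force: [-4.1, -0.7, 9.9]
grip_width: 0.0247
time_s: 33.57
tool_pos: [0.5524, -0.1612, 0.243]
ee_rot: [-0.192, 1.566, -0.095]
contact_force: [0.4, -0.0, -3.4]
grip_width: 0.025
t=33.6 at [ 0.5524 -0.1612  0.243 ] jaw yaw 95.5 tilt 0.25 -> shift [   2.8 -221.7  -81.5]  turn 24.4
```

```bash
python3 -m jog '[{"x":0,"y":-20,"z":-8,"turn":3,"hand":1},{"x":0,"y":-45,"z":-17,"turn":6,"hand":1},{"x":0,"y":-75,"z":-28,"turn":9,"hand":1},{"x":0,"y":-105,"z":-39,"turn":12,"hand":1},{"x":0,"y":-135,"z":-50,"turn":15,"hand":1},{"x":0,"y":-165,"z":-61,"turn":18,"hand":1},{"x":0,"y":-195,"z":-72,"turn":21,"hand":1},{"x":0,"y":-215,"z":-79,"turn":24.4,"hand":1},{"x":0,"y":-222,"z":-82,"turn":24.4,"hand":1},{"x":0,"y":-222,"z":-82,"turn":24.4,"hand":1},{"x":0,"y":-222,"z":-82,"turn":24.4,"hand":1},{"x":0,"y":-222,"z":-82,"turn":24.4,"hand":1}]'; python3 - <<'E'
from h import *
s=grab('side','side8'); cv2.imwrite('pics/c8.png',cv2.resize(s['pixels'][220:400,270:450],(540,540),interpolation=cv2.INTER_CUBIC)[:,:,::-1])
to((.4925,-.3897,.115),71.1)
E
```

```text
time_s: 34.57
tool_pos: [0.4914, -0.3877, 0.2399]
ee_rot: [2.164, 1.569, 1.837]
contact_force: [1.0, -0.4, -4.0]
grip_width: 0.0249
t=34.6 at [ 0.4916 -0.3876  0.2402] jaw yaw 71.3 tilt 0.09 -> shift [125.2  -1.8   1.6]  turn 0.2
```

View pics/c8.png

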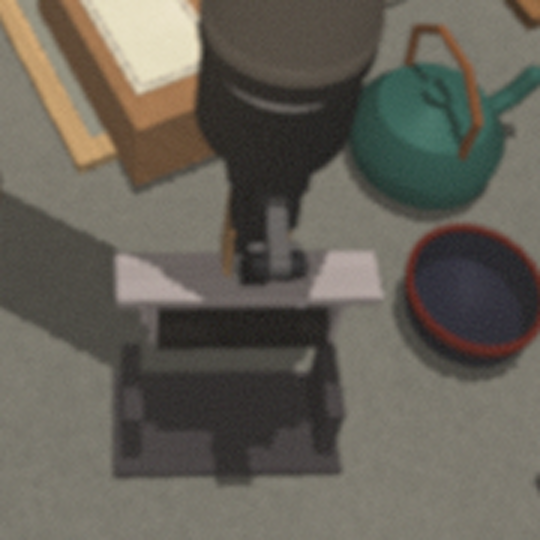

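The roller is level in the hand above the stand, with its bar at (250,275). I'll correct the alignment before lowering it between the plates.

```bash
python3 -m jog '[{"x":15,"y":-1.8,"z":1.5,"turn":0.2,"hand":1},{"x":40,"y":-1.8,"z":1.5,"turn":0.2,"hand":1},{"x":52,"y":-1.8,"z":1.5,"turn":0.2,"hand":1},{"x":52,"y":-1.8,"z":1.5,"turn":0.2,"hand":1},{"x":52,"y":-1.8,"z":1.5,"turn":0.2,"hand":1},{"x":52,"y":-1.8,"z":1.5,"turn":0.2,"hand":1}]';  python3 -c "
from h import *
to((.4925,-.3897,.115),71.1)"
```

```text
time_s: 35.12
tool_pos: [0.4921, -0.3921, 0.1898]
ee_rot: [-0.205, 1.569, -0.538]
contact_force: [-0.0, 0.0, -3.0]
grip_width: 0.0252
t=35.1 at [ 0.4921 -0.3921  0.1898] jaw yaw 70.9 tilt 0.08 -> shift [74.8  2.4 -0.5]  turn -0.2
```

```bash
python3 -m jog '[{"x":0,"y":1.5,"z":0,"turn":0,"hand":1},{"x":12,"y":1.5,"z":0,"turn":0,"hand":1},{"x":24,"y":1.5,"z":0,"turn":0,"hand":1},{"x":36,"y":1.5,"z":0,"turn":0,"hand":1},{"x":46,"y":1.5,"z":0,"turn":0,"hand":1},{"x":54,"y":1.5,"z":0,"turn":0,"hand":1},{"x":60,"y":1.5,"z":0,"turn":0,"hand":1},{"x":60,"y":1.5,"z":0,"turn":0,"hand":1},{"x":60,"y":1.5,"z":0,"turn":0,"hand":1}]';  python3 -c "
from h import *
to((.4925,-.3897,.115),71.1)"
```

```text
time_s: 35.87
tool_pos: [0.4917, -0.3907, 0.1284]
ee_rot: [-3.038, 1.57, 2.911]
contact_force: [-0.4, -0.7, -3.5]
grip_width: 0.0249
t=35.9 at [ 0.4917 -0.3907  0.1284] jaw yaw 70.9 tilt 0.04 -> shift [13.4  1.2  0.4]  turn -0.2
```

```bash
python3 -m jog '[{"x":5,"y":1,"z":0.4,"turn":0,"hand":1},{"x":9,"y":1,"z":0.4,"turn":0,"hand":1},{"x":11,"y":1,"z":0.4,"turn":0,"hand":1},{"x":12,"y":1,"z":0.4,"turn":0,"hand":1},{"x":13,"y":1,"z":0.4,"turn":0,"hand":1},{"x":13,"y":1,"z":0.4,"turn":0,"hand":1}]';  python3 -c "
from h import *
to((.4925,-.3897,.1135),71.1)"
```

```text
time_s: 36.37
tool_pos: [0.4925, -0.3897, 0.1157]
ee_rot: [2.686, 1.571, 2.352]
contact_force: [0.6, -0.6, -3.5]
grip_width: 0.0249
t=36.4 at [ 0.4925 -0.3897  0.1157] jaw yaw 70.9 tilt 0.01 -> shift [ 2.2  0.  -0. ]  turn -0.2
```

```bash
python3 -m jog '[{"x":1,"y":0,"z":0,"turn":0,"hand":1},{"x":2,"y":0,"z":0,"turn":0,"hand":1},{"x":2.5,"y":0,"z":0,"turn":0,"hand":1},{"x":2.5,"y":0,"z":0,"turn":0,"hand":1}]'
```

```text
time_s: 36.7
tool_pos: [0.4927, -0.3899, 0.1138]
ee_rot: [0.38, 1.57, 0.046]
contact_force: [-0.7, 1.7, 1.8]
grip_width: 0.0248
```

Resting on the plates: the weight is off the hand and the height matches the pick-up. Open and rise straight up.

```bash
python3 -m jog '[{"x":0,"y":0,"z":0,"turn":0,"hand":0},{"x":0,"y":0,"z":0,"turn":0,"hand":-0.5},{"x":0,"y":0,"z":0,"turn":0,"hand":-1},{"x":0,"y":0,"z":0,"turn":0,"hand":-1},{"x":0,"y":0,"z":0,"turn":0,"hand":-1},{"x":0,"y":0,"z":0,"turn":0,"hand":-1},{"x":-20,"y":0,"z":0,"turn":0,"hand":-1},{"x":-60,"y":0,"z":0,"turn":0,"hand":-1},{"x":-100,"y":0,"z":0,"turn":0,"hand":-1},{"x":-140,"y":0,"z":0,"turn":0,"hand":-1},{"x":-180,"y":0,"z":0,"turn":0,"hand":-1},{"x":-180,"y":0,"z":0,"turn":0,"hand":-1}]';  python3 -m jog '[{"x":0,"y":-40,"z":40,"turn":0,"hand":-1},{"x":0,"y":-80,"z":80,"turn":0,"hand":-1},{"x":0,"y":-110,"z":110,"turn":0,"hand":-1},{"x":0,"y":-110,"z":110,"turn":0,"hand":-1},{"x":0,"y":-110,"z":110,"turn":0,"hand":-1}]'; python3 - <<'E'
from h import *
s=grab('side','side9');t=grab('top','top9')
a=cv2.resize(t['pixels'][140:310,120:520],(800,340)); b=cv2.resize(s['pixels'][120:400,190:500],(280,253)); b=cv2.resize(s['pixels'][110:400,170:500],(296,260))
pad=np.zeros((260,800,3),np.uint8); pad[:,:296]=b; pad[:,310:310+260]=cv2.resize(s['pixels'][300:390,300:390],(260,260))
cv2.imwrite('pics/c9.png',np.vstack([a,pad])[:,:,::-1])
print(observe()['tool_pos'])
E
```

```text
time_s: 37.7
tool_pos: [0.4951, -0.3931, 0.3021]
ee_rot: [-0.222, 1.557, -0.556]
contact_force: [0.2, -1.0, 0.0]
grip_width: 0.0853
time_s: 38.12
tool_pos: [0.5603, -0.5346, 0.2904]
ee_rot: [-2.16, 1.567, -2.496]
contact_force: [-1.0, 1.4, -1.1]
grip_width: 0.0851
[ 0.5598907  -0.53073008  0.29163656]
```

View pics/c9.png

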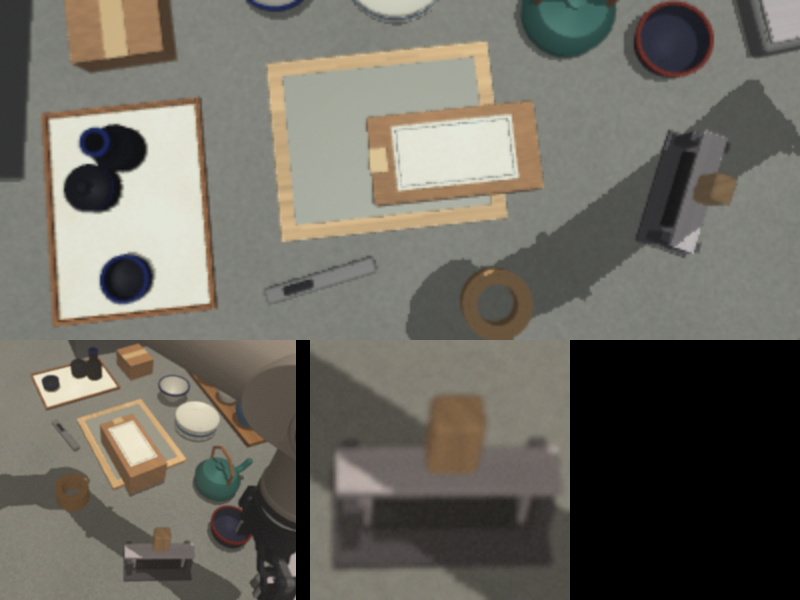

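The roller hangs in its stand and the carton lies label up, but the jar in the tray has been knocked aside to crop (92,187). Checking it against the tray limits and for tilt.

```bash
python3 - <<'E'
from h import *
t=load('top9');s=load('side9')
c0=np.array([.4713,.3404]);y=np.radians(5); A=np.array([[np.cos(y),np.sin(y)],[-np.sin(y),np.cos(y)]])
for n,p,z in(('jar knob',(92/2+120,187/2+140),.07),('jar body mid',(93/2+120,188/2+140),.035),('dish',(126.5/2+120,278/2+140),.041),('flask mouth',(95/2+120,142/2+140),.125)):
    P=onz(t,*p,z); print(n,P.round(4),'tray frame',(A@(P[:2]-c0)).round(4))
T=cv2.resize(t['pixels'][180:300,140:230],(450,600),interpolation=cv2.INTER_CUBIC);S=cv2.resize(s['pixels'][110:175,195:310],(350,198),interpolation=cv2.INTER_CUBIC)
S=np.vstack([S,np.zeros((402,350,3),np.uint8)])
cv2.imwrite('pics/c10.png',cv2.convertScaleAbs(np.hstack([T,S])[:,:,::-1],alpha=1.6,beta=15))
E
```

```text
jar knob [0.5013 0.3673 0.07  ] tray frame [0.0322 0.0242]
jar body mid [0.5014 0.3788 0.035 ] tray frame [0.0334 0.0357]
dish [0.3863 0.3293 0.041 ] tray frame [-0.0856 -0.0037]
flask mouth [0.553  0.3457 0.125 ] tray frame [ 0.0818 -0.0018]
```

View pics/c10.png

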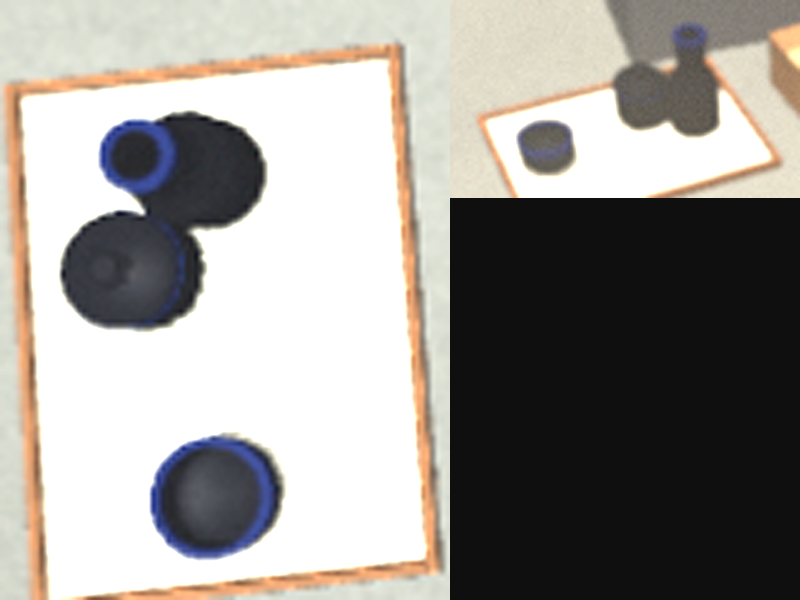

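```bash
python3 - <<'E'
from h import *
t=load('top9');o=load('top3')
def T(x,y): return (x/5+140-.4,y/5+180-.4)
def O(x,y): return (x/3.6+125-.36,y/3.6+175-.36)
for n,f,k,r,l in(('now',t,T(107,267),T(203,270),T(62,270)),('before',o,O(187,252),O(255,252),O(152,252))):
    K=onz(f,*k,.076); Rr=onz(f,*r,.005); L=onz(f,*l,.057)
    print(n,'knob',K.round(4),'base centre y from right edge',(Rr[1]+.031).round(4),'top centre y from left edge',(L[1]-.031).round(4))
# predicted upright jar pixel for knob vs body top disc
s=load('side9')
P=onz(t,*T(107,267),.076); b=P.copy(); b[2]=.005
print('side pred: knob',proj(s,P),'base',proj(s,b))
q=proj(s,P); print('in c10 S coords', (q-[195,110])*350/115+[450,0], (proj(s,b)-[195,110])*350/115+[450,0])
E
```

```text
now knob [0.5023 0.3777 0.076 ] base centre y from right edge 0.3843 top centre y from left edge 0.3767
before knob [0.4732 0.3376 0.076 ] base centre y from right edge 0.3426 top centre y from left edge 0.3378
side pred: knob [256.49831436 131.36807098] base [258.36901209 148.44213914]
in c10 S coords [637.16878284  65.03325949] [642.8622107  116.99781479]
```

The jar is upright: its knob-to-base offset matches the earlier upright view to 2 mm. It sits at tray x 33, y 36 mm, well inside the limits. Handing in.

```bash
python3 -c "
from h import *
o=observe();print(o['contact_force'],o['qvel'].round(3)); print(hand_in())"
```

```text
[-0.6445022   0.02279216 -0.60080168] [-0.03  -0.045 -0.005  0.037  0.001  0.004 -0.003]
the job is handed in; nothing more can be done
None
```

The job is done and handed in at about 38 s on the robot's clock; no verdict is reported.

- **Pottery:** three pieces were on the board: flask, jar and dish. I set all three down upright in the tray.
- **Carton:** I tipped it over the board's edge by pushing the top of its front. It lies on its back with the label up.
- **Rolling:** I rolled from foot end to top end and back at about 48 mm/s. The press was about 12 to 17 N at the readings between strokes. The roller stayed square to the label, within about 2 mm of its centre line.
- **Roller:** it hangs in its stand again, put back within about 1 mm of where I picked it up.

**Last checks:**
- The jar had been knocked about 40 mm in the tray while the hand was away. I left it: it is upright, at tray x 33, y 36 mm, but it appears to touch the flask.
- The dish and flask are at tray x -86 and +82 mm.
- In the last pictures the bystanders that were in view stood where they were, judged by eye. The hand was clear of everything.
- One measurement disagreed: the dish rim's height from the two views came out at 61 mm against the expected 51 mm. Its rim was partly hidden in the side view, and the grasp held.

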